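# Pile washed limes to dry before the fan

### The arm

A 7-joint arm with a two-finger parallel gripper is mounted at the origin on a cart in front of the work surface, level with it; the furniture and walls round the work are solid. World frame = base frame: x ahead of the robot, y to its left, z up, the work surface at z = 0. Lengths are in m, angles in rad, forces in N, time in s.
With the tool pointing down it reaches from about 0.4 to 0.875 m from the base axis. Payload 4.4 kg.
Tool frame: the origin (TCP) lies between the finger pads; the fingertips stand manip.tip_extent ahead of it and the grasp point (between the pads) lies 5 mm behind it (manip.tip_extent is the distance from the TCP to the fingertips, in m); z points along the fingers, y is the line along which they close (so a half turn about z gives the same grasp; the last joint's range is limited). The gripper opens to 85 mm and grips with 20 to 120 N. Pads are 22 mm wide; open, the fingers measure 114 mm over their backs; the gripper's body (76 mm by 85 mm) begins 54 mm behind the grasp point. The pads swing forward as they close: fully open they stand 13 mm farther back than shut.
Start: joints at [1.281, 0.628, 0.038, 1.517, -0.027, 0.996, -0.02], TCP at [0.144, -0.634, 0.245] pointing down, gripper open.
Joint ranges: [-3.06, 3.06], [-0.37, 2.12], [-1.25, 1.32], [0.18, 2.47], [-1.1, 4.24], [0.23, 1.98], [-2.94, 2.94]. Speed limits (rad/s): [2.57, 2.57, 3.14, 3.14, 3.14, 3.14, 3.14].

### API

Orientations are given as a unit quaternion [w, x, y, z].
In Python, from cell import manip gives the robot as it stands.
- The arm moves only by the tool move_arm, never from a script. Its argument "moves" is a list of rows, each a list of 3 entries, a list of its own where there are three numbers: the shift along the tool's x, y, z each as a share of 600 mm, from -1 to 1, then the turn, a rotation vector about the tool's x, y, z each as a share of 60 degrees, from -1 to 1, then the opening in per cent of the stroke, from 0 (shut) to 100 (fully open). In form: [[[x, y, z], [rx, ry, rz], jaw], ...]. A call has exactly 8 rows; each row is the pose to reach, as a shift and turn from the pose commanded when the call began, along the tool's axes at that moment; what a row does not reach only later rows make up. A row lasts 1/10 s, in which the tool goes at most 50 mm and 8.59 degrees, less where a joint would pass 70% of its speed; a pose out of reach is approached as far as the arm can. A call with a number of a shift or a turn outside -1 to 1 is refused whole. A call with a gripper value outside its range is refused whole. The fingers move at their own pace and stop on an object; the grip force is fixed at half the most. Time passes only in rows, so rows that repeat a pose let the fingers close, or fill a call up. It gives the time, the measured TCP pose, the force, the opening and the grip force at its end, in the units of the state.
- manip.read_state(): the state, without advancing time (a new reading comes with each control period).
- manip.grab_frame(name): name is "scene" or "side" or "wrist"; returns a dict with "color" (384x512x3 uint8, red, green, blue), "depth" (384x512 float32, m along the optical axis (not along the pixel's ray), 0 where there is no reading), "K" (3x3 intrinsics, pixels), "cam_to_world" (4x4, takes a point from camera to world coordinates); the wrist camera has in their place "T_tool_cam" (4x4, takes a point from camera to tool coordinates, whose origin is the TCP and whose axes are the flange's). Camera axes: x right, y down, z forward; pixel columns grow to the right and rows downward; lengths in m; the calibration is good to about 2 mm. A picture is of the moment at which its call begins: read the wrist's pose just before it.
- manip.sign_off(): hands the job in; it is judged then, once.
The state is a dict: "time_s": time; "joint_pos": joint angles; "dq": joint speeds; "joint_torque": joint torques, N m; "ee_pos": TCP position; "eef_rot": TCP orientation; "wrist_force": force on the tool from outside, world axes, zero at the start; "wrist_torque": the same for the moment, N m; "grip_width": finger opening in m; "grip_force": force on a finger pad.
Only numpy, scipy, OpenCV 4.12 (cv2) and the standard library are available. Lean on these libraries where they do the work, as an engineer would, in place of code of your own. Each camera call takes 0.05 s, during which the arm holds its last target. There are 200 camera calls.

### The job

Switch the running table fan off at its toggle, then pile all the washed limes that lie about into a small pyramid in the wooden drying tray: one lime to a well, with at least one lime riding on top in the gap between four others, and none left outside. When the pile stands, flip the toggle back on towards the red dot, and leave the salt shaker and the tape where they are.

Things in the scene. Friction and masses are not known exactly. Their poses are not given: they have to be found in the camera images.
- tray: wooden drying tray fixed to the worktop, 113 x 165 x 16 mm, with six square wells in 2 rows of 3; origin at the centre of its underside, x across the two rows, y along the rows (long side), z up. Well floors are 6 mm above the worktop; the bars between and round the wells are 9 mm wide and their tops 16 mm above the worktop
- fan_bat (a joint): metal toggle bat on the foot of the white table fan, rad. About 0: off, leaning 0.45 rad from upright to the fan's +y side (left as seen from the front); about 0.9: on, leaning 0.45 rad to its -y side, towards the red dot. Upright (centre) is 0.45. It swings about the fan's x axis; pushed past the centre it falls over and stays on the other side; under 1 N moves it
- bat_tip (a point): centre of the 16 mm ball at the tip of the bat, 50 mm from its pivot
- bat_pivot (a point): pivot of the bat, 32 mm above the worktop and 2 mm above the 30 mm high fan foot, (a switch plate of 35 mm height surrounds it); its axes are the fan's: x from the front of the fan to its back (level), y to the left as seen from the front, z up. The round fan head (176 mm across, up to 255 mm above the worktop, centre 165 mm) has its front 138 mm behind the pivot in +x; the foot (120 mm wide) begins 35 mm in front of it. Fixed to the worktop
- well0 (a point): centre of the floor of well 0 of the tray, 6 mm above the worktop; a well is 43 x 43 mm between bars, 10 mm deep, and wells lie 52 mm apart; a lime sits in it with its centre about 22 mm above this point, and with up to 3 mm of play
- well1 (a point): centre of the floor of well 1 of the tray, 6 mm above the worktop; a well is 43 x 43 mm between bars, 10 mm deep, and wells lie 52 mm apart; a lime sits in it with its centre about 22 mm above this point, and with up to 3 mm of play
- well2 (a point): centre of the floor of well 2 of the tray, 6 mm above the worktop; a well is 43 x 43 mm between bars, 10 mm deep, and wells lie 52 mm apart; a lime sits in it with its centre about 22 mm above this point, and with up to 3 mm of play
- well3 (a point): centre of the floor of well 3 of the tray, 6 mm above the worktop; a well is 43 x 43 mm between bars, 10 mm deep, and wells lie 52 mm apart; a lime sits in it with its centre about 22 mm above this point, and with up to 3 mm of play
- well4 (a point): centre of the floor of well 4 of the tray, 6 mm above the worktop; a well is 43 x 43 mm between bars, 10 mm deep, and wells lie 52 mm apart; a lime sits in it with its centre about 22 mm above this point, and with up to 3 mm of play
- well5 (a point): centre of the floor of well 5 of the tray, 6 mm above the worktop; a well is 43 x 43 mm between bars, 10 mm deep, and wells lie 52 mm apart; a lime sits in it with its centre about 22 mm above this point, and with up to 3 mm of play
- gap0 (a point): middle of the four wells 0, 1, 3, 4 at the height of the well floors; a lime that rides in the gap on four limes in these wells has its centre about 46 mm above this point (40 to 54)
- gap1 (a point): middle of the four wells 1, 2, 4, 5 at the height of the well floors; a lime that rides in the gap on four limes in these wells has its centre about 46 mm above this point (40 to 54)
- lime0_c (a point): centre of a green lime, 52 mm long along its own x, 45 mm across (y, z), 47 g, uneven, so it hardly rolls; may be absent (None)
- lime1_c (a point): centre of a green lime, 52 mm long along its own x, 45 mm across (y, z), 47 g, uneven, so it hardly rolls; may be absent (None)
- lime2_c (a point): centre of a green lime, 52 mm long along its own x, 45 mm across (y, z), 47 g, uneven, so it hardly rolls; may be absent (None)
- lime3_c (a point): centre of a green lime, 52 mm long along its own x, 45 mm across (y, z), 47 g, uneven, so it hardly rolls; may be absent (None)
- lime4_c (a point): centre of a green lime, 52 mm long along its own x, 45 mm across (y, z), 47 g, uneven, so it hardly rolls; may be absent (None)
- lime5_c (a point): centre of a green lime, 52 mm long along its own x, 45 mm across (y, z), 47 g, uneven, so it hardly rolls; may be absent (None)
- lime6_c (a point): centre of a green lime, 52 mm long along its own x, 45 mm across (y, z), 47 g, uneven, so it hardly rolls; may be absent (None)
- lime7_c (a point): centre of a green lime, 52 mm long along its own x, 45 mm across (y, z), 47 g, uneven, so it hardly rolls; may be absent (None)
- salt: glass salt shaker with grey top, a bystander, 44 mm across, 90 mm high; origin under its centre. It stands right of a fixed black toaster (190 mm high, its front at world x = 0.68, y from 0.12 to -0.19)
- tape: roll of tape lying flat, a bystander, 104 mm across, 25 mm high; origin under its centre. Right of it stands a fixed wire fruit basket (its nearest edge at world x = 0.63, y from -0.30 to -0.58)

How it is judged:
By the outcome, as a careful person would: the job done as asked, in the order asked, and still so for the second after the job is handed in, with the robot touching nothing.
Of lime0, lime1, lime2, lime3, lime4, lime5, lime6, lime7 only 6 to 8 are there at a start; the rules pass over those that are not, and their reading is None.
At some moment in a run one of lime0, lime1, lime2, lime3, lime4, lime5, lime6, lime7 may be knocked a few centimetres aside while the robot is not near it.
Once in a run the grip may slacken for a moment while it holds something.
It also fails if it takes over 210 s, if anything falls off the work surface, if the arm or the gripper's body presses on something with over 40 N, if the wrist force passes 120 N, or if a joint passes its speed limit or range.

## Working session

There is one attempt and no reset: what is moved stays moved. The work goes in short steps, Python scripts to look and compute and a tool call to move; the robot and the scene stay as the last step left them, time stands still between calls to the robot, and variables do not carry over. Pictures are saved under pics/ and viewed, at most 14 in all, crops included, and the job is handed in when it is done.

Besides the shell and the picture viewer there is one more tool, called in YAML: its name, and indented under it one key for each argument. move_arm: Moves the arm, as the interface text tells. Its arguments: {"type":"object","properties":{"moves":{"type":"array"}},"required":["moves"]}

```bash
ls; mkdir -p pics; cat > h.py <<'E'
import numpy as np, cv2
from cell import manip
from scipy.spatial.transform import Rotation as R
def grab(n,save=None,scale=1):
    s=manip.read_state(); f=manip.grab_frame(n)
    if n=="wrist":
        T=np.eye(4); q=s["eef_rot"]; T[:3,:3]=R.from_quat([q[1],q[2],q[3],q[0]]).as_matrix(); T[:3,3]=s["ee_pos"]
        f["cam_to_world"]=T@np.array(f["T_tool_cam"])
    if save: cv2.imwrite(save,cv2.resize(f["color"][:,:,::-1],None,fx=scale,fy=scale))
    return f
def cloud(f):
    d=f["depth"]; K=f["K"]; v,u=np.mgrid[:d.shape[0],:d.shape[1]]
    p=np.stack([(u-K[0,2])/K[0,0]*d,(v-K[1,2])/K[1,1]*d,d],-1)
    P=p@f["cam_to_world"][:3,:3].T+f["cam_to_world"][:3,3]; P[d==0]=np.nan
    return P
E
python3 - <<'E'
from h import *
print(manip.read_state(), manip.tip_extent)
for n in ("scene","side"):
    f=grab(n,f"pics/{n}0.png",1.5); np.savez(f"{n}0.npz",P=cloud(f),c=f["color"],T=f["cam_to_world"],K=f["K"]); print(f["cam_to_world"].round(3))
E
```

```text
pics
{'time_s': 0.0, 'joint_pos': array([ 1.28123423,  0.62935365,  0.03839872,  1.51841463, -0.02698367,
        0.99633103, -0.01999126]), 'dq': array([-0.0012509 , -0.00069606,  0.00058525, -0.00029475,  0.00180547,
        0.00020345,  0.00100036]), 'joint_torque': array([ 1.34354977e-03, -5.63398719e+01,  1.22650500e+00, -1.93451929e+01,
        1.10488475e-02,  1.04526934e-02, -1.01084811e-05]), 'ee_pos': array([ 0.14414047, -0.63316414,  0.24436852]), 'eef_rot': array([-9.87783296e-04,  9.93744471e-01,  1.11673343e-01, -1.19152991e-04]), 'wrist_force': array([0.36652599, 0.8857507 , 0.2968648 ]), 'wrist_torque': array([ 0.006594  , -0.00327463, -0.01501151]), 'grip_force': 0.0, 'grip_width': 0.08513448888401703} 0.014
[[ 0.263 -0.752  0.605 -0.426]
 [-0.965 -0.211  0.157 -0.261]
 [ 0.01  -0.625 -0.781  1.361]
 [ 0.     0.     0.     1.   ]]
[[ 0.939 -0.156  0.306  0.161]
 [-0.343 -0.444  0.828 -1.15 ]
 [ 0.007 -0.882 -0.471  0.712]
 [ 0.     0.     0.     1.   ]]
```

View pics/scene0.png

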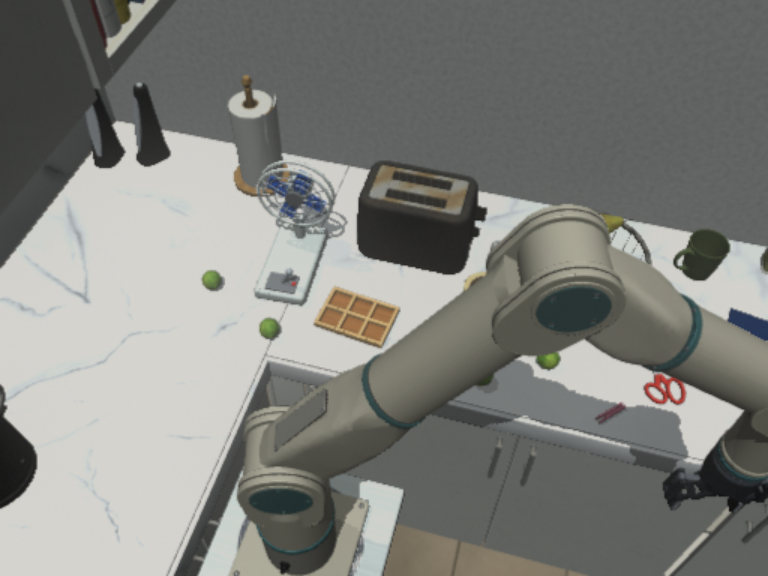

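View pics/side0.png

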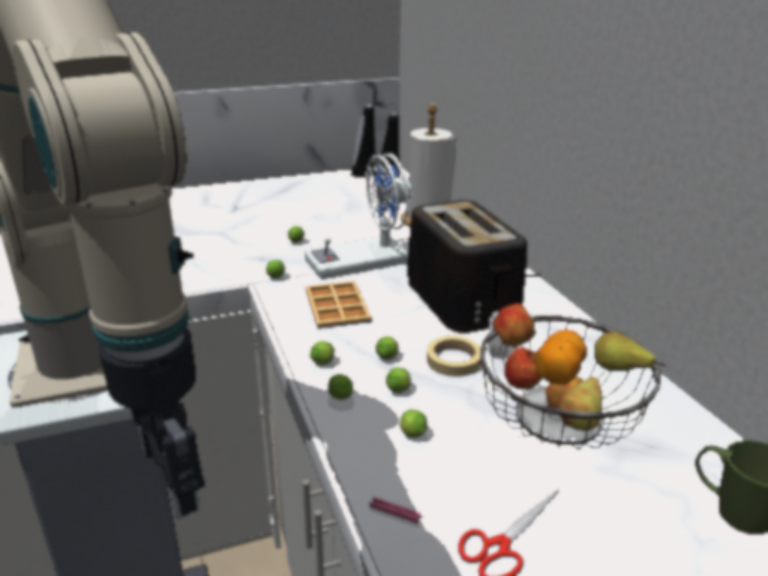

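Scene view: two limes at (212,280) and (269,328), tray around (357,316), bat at (290,273), the rest hidden by the arm. Side view: seven limes in all — (296,234), (276,268), (322,352), (387,347), (398,379), (341,385), (413,422) — with the tape at (455,355) and the salt hidden.

```bash
cat >> h.py <<'E'
def limes(c,P):
    hsv=cv2.cvtColor(c,cv2.COLOR_RGB2HSV)
    m=(cv2.inRange(hsv,(35,90,20),(65,255,255))>0)&(P[...,2]>0.004)&(P[...,2]<0.12)&(P[...,0]<0.66)
    n,l,st,_=cv2.connectedComponentsWithStats(m.astype(np.uint8))
    out=[]
    for i in range(1,n):
        if st[i,4]<25: continue
        q=P[(l==i)]; q=q[np.isfinite(q).all(1)]
        # fit sphere r .0235
        from scipy.optimize import least_squares
        r=least_squares(lambda c:np.linalg.norm(q-c,axis=1)-.0235,np.r_[q.mean(0)[:2],q[:,2].mean()-.01],loss="soft_l1",f_scale=.003)
        out.append((r.x.round(4),st[i,:5].tolist(),q[:,2].max().round(3)))
    return out
E
python3 - <<'E'
from h import *
for n in ("scene","side"):
    z=np.load(n+"0.npz"); print(n)
    for o in limes(z["c"],z["P"]): print(o)
z=np.load("scene0.npz");P=z["P"];c=z["c"]
for (u,v) in [(338,288),(400,303),(383,346),(314,323),(255,295),(305,302),(326,235),(290,273),(293,284)]:
    print((u,v),P[int(v/1.5),int(u/1.5)].round(3))
cv2.imwrite("pics/s1.png",cv2.resize(c[150:240,150:280,::-1],None,fx=6,fy=6,interpolation=cv2.INTER_CUBIC))
E
```

```text
scene
(array([0.5143, 0.3952, 0.0204]), [135, 181, 11, 11, 90], np.float64(0.049))
(array([0.4216, 0.2177, 0.0202]), [173, 213, 12, 12, 110], np.float64(0.048))
(array([ 0.5095, -0.388 ,  0.0217]), [358, 235, 15, 11, 114], np.float64(0.048))
side
(array([0.5117, 0.3973, 0.0195]), [193, 151, 9, 10, 63], np.float64(0.045))
(array([0.4207, 0.2185, 0.0192]), [178, 174, 11, 11, 90], np.float64(0.045))
(array([ 0.5452, -0.1724,  0.0201]), [251, 225, 13, 14, 142], np.float64(0.045))
(array([ 0.4264, -0.1467,  0.0205]), [208, 228, 14, 14, 154], np.float64(0.045))
(array([ 0.5266, -0.272 ,  0.0203]), [258, 246, 15, 15, 177], np.float64(0.045))
(array([ 0.4287, -0.2578,  0.0199]), [220, 250, 14, 15, 166], np.float64(0.045))
(array([ 0.5089, -0.3883,  0.0203]), [268, 274, 16, 17, 221], np.float64(0.046))
(338, 288) [0.574 0.108 0.014]
(400, 303) [ 0.582 -0.038 -0.001]
(383, 346) [ 0.456 -0.033  0.003]
(314, 323) [ 0.476  0.134 -0.001]
(255, 295) [0.51  0.288 0.009]
(305, 302) [ 0.526  0.173 -0.   ]
(326, 235) [0.72  0.184 0.024]
(290, 273) [0.54  0.208 0.076]
(293, 284) [0.543 0.205 0.035]
```

View pics/s1.png

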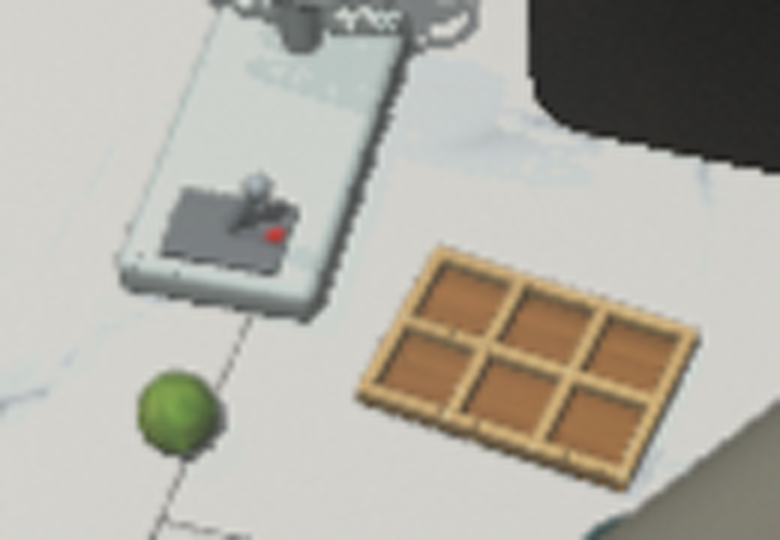

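The crop shows the tray's outline clear, and the bat ball at crop (257,185) leaning toward the red dot (275,235), i.e. on.

```bash
python3 - <<'E'
from h import *
for n in ("scene","side"):
    z=np.load(n+"0.npz");P=z["P"];c=z["c"]
    x,y,zz=P[...,0],P[...,1],P[...,2]
    hsv=cv2.cvtColor(c,cv2.COLOR_RGB2HSV)
    m=(hsv[...,1]>70)&(hsv[...,0]<28)&(x>.42)&(x<.63)&(y>-.08)&(y<.16)&(zz>.003)&(zz<.022)
    r=cv2.minAreaRect(P[m][:,:2].astype(np.float32)*1000); print(n,"tray",m.sum(),r, P[m][:,:2].mean(0))
    m=(zz>.022)&(zz<.037)&(x>.46)&(x<.9)&(y>.1)&(y<.36)&(hsv[...,1]<60)
    q=P[m]; r=cv2.minAreaRect(q[:,:2].astype(np.float32)*1000); print("foot",m.sum(),r,cv2.boxPoints(r))
    m=(zz>.05)&(zz<.1)&(x>.48)&(x<.6)&(y>.15)&(y<.28)
    print("bat",P[m].round(3).tolist()[:25])
    m=(zz>.10)&(zz<.26)&(x>.6)&(x<.8)&(y>.1)&(y<.4); 
    q=P[m];print("head",m.sum(),q.min(0),q.max(0),q.mean(0))
    m=(hsv[...,1]>130)&((hsv[...,0]<8)|(hsv[...,0]>172))&(y>.1)&(y<.3)&(x>.45)&(x<.65);print("dot",P[m].mean(0))
E
```

```text
scene tray 1196 ((512.5560302734375, 44.093109130859375), (165.37823486328125, 118.02252960205078), 83.30938720703125) [0.51155638 0.04420367]
foot 1454 ((621.485595703125, 235.97555541992188), (234.924072265625, 120.76549530029297), 3.538787603378296) [[500.52048 288.99292]
 [507.97458 168.45769]
 [742.4507  182.95819]
 [734.9966  303.4934 ]]
bat [[0.549, 0.218, 0.079], [0.549, 0.214, 0.079], [0.551, 0.212, 0.078], [0.546, 0.205, 0.086], [0.543, 0.216, 0.081], [0.539, 0.21, 0.088], [0.544, 0.208, 0.082], [0.544, 0.205, 0.083], [0.54, 0.214, 0.08], [0.541, 0.211, 0.079], [0.539, 0.207, 0.083], [0.543, 0.205, 0.079], [0.536, 0.213, 0.078], [0.538, 0.21, 0.078], [0.54, 0.208, 0.076], [0.541, 0.204, 0.077], [0.539, 0.219, 0.068], [0.539, 0.215, 0.07], [0.544, 0.214, 0.064], [0.543, 0.225, 0.056], [0.542, 0.221, 0.059], [0.538, 0.215, 0.065], [0.539, 0.224, 0.055], [0.537, 0.219, 0.06], [0.541, 0.217, 0.056]]
head 1143 [0.67241898 0.10055217 0.10023659] [0.75316208 0.33228454 0.25821513] [0.6948396  0.24035995 0.17950478]
dot [0.54537069 0.20436185 0.03575997]
side tray 900 ((512.8024902
[... 390 characters left out ...]
537, 0.212, 0.078], [0.539, 0.206, 0.081], [0.541, 0.2, 0.083], [0.546, 0.206, 0.08], [0.55, 0.206, 0.079], [0.537, 0.21, 0.076], [0.539, 0.205, 0.078], [0.541, 0.202, 0.078], [0.545, 0.201, 0.079], [0.549, 0.204, 0.076], [0.539, 0.207, 0.073], [0.542, 0.206, 0.073], [0.545, 0.201, 0.075], [0.54, 0.212, 0.067], [0.544, 0.211, 0.067], [0.541, 0.214, 0.062], [0.545, 0.214, 0.061], [0.538, 0.216, 0.058], [0.541, 0.214, 0.058], [0.546, 0.219, 0.055], [0.537, 0.215, 0.054], [0.542, 0.219, 0.052]]
head 862 [0.67741342 0.1469577  0.10053014] [0.75241965 0.33074363 0.2540468 ] [0.69820858 0.22822408 0.1760664 ]
dot [nan nan nan]<stdin>:14: RuntimeWarning: Mean of empty slice.
  ret = um.true_divide(
```

```bash
cat >> h.py <<'E'
def to(x,y,z,yaw,s=None,frm=None):
    """shares from current pose (or frm=(x,y,z,yaw deg) of an ideal down pose) to target, yaw deg of tool x"""
    def M(w): 
        w=np.radians(w); return np.array([[np.cos(w),np.sin(w),0],[np.sin(w),-np.cos(w),0],[0,0,-1]])
    if frm is None:
        s=manip.read_state(); q=s["eef_rot"]; R0=R.from_quat([q[1],q[2],q[3],q[0]]).as_matrix(); p=s["ee_pos"]
    else: R0=M(frm[3]); p=np.array(frm[:3])
    d=R0.T@(np.array([x,y,z])-p)/.6
    r=R.from_matrix(R0.T@M(yaw)).as_rotvec(degrees=True)/60
    return d.round(4).tolist(),r.round(4).tolist()
def yaw():
    q=manip.read_state()["eef_rot"]; a=R.from_quat([q[1],q[2],q[3],q[0]]).as_matrix()[:,0]; return np.degrees(np.arctan2(a[1],a[0]))
E
python3 - <<'E'
from h import *
f=manip.grab_frame("wrist"); print(np.array(f["T_tool_cam"]).round(3),f["K"].round(0))
print(to(.45,-.30,.40,38.4), to(.543,.16,.2,90,frm=(.45,-.30,.4,38.4)))
E
```

```text
[[ 0.001 -0.965 -0.261  0.066]
 [ 1.     0.001 -0.     0.001]
 [ 0.    -0.261  0.965 -0.13 ]
 [ 0.     0.     0.     1.   ]] [[269.   0. 260.]
 [  0. 269. 190.]
 [  0.   0.   1.]]
([0.6203, -0.4289, -0.2584], [-0.0014, -0.0003, -0.4263]) ([0.5977, -0.5046, 0.3333], [0.0, 0.0, -0.86])
```

move_arm:
  moves:
    - [[0.62,-0.429,-0.258],[0,0,-0.426],100]
    - [[0.62,-0.429,-0.258],[0,0,-0.426],100]
    - [[0.62,-0.429,-0.258],[0,0,-0.426],100]
    - [[0.62,-0.429,-0.258],[0,0,-0.426],100]
    - [[0.62,-0.429,-0.258],[0,0,-0.426],100]
    - [[0.62,-0.429,-0.258],[0,0,-0.426],100]
    - [[0.62,-0.429,-0.258],[0,0,-0.426],100]
    - [[0.62,-0.429,-0.258],[0,0,-0.426],100]

```text
time_s: 0.95
ee_pos: [0.4008, -0.3531, 0.3755]
eef_rot: [0.0, 0.944, 0.329, -0.0]
wrist_force: [0.4, -0.4, 0.3]
grip_width: 0.0856
grip_force: 0.0
```

```bash
python3 - <<'E'
from h import *
s=manip.read_state();print(s["ee_pos"],yaw(),s["joint_pos"].round(2),to(.45,-.30,.40,38.4))
E
```

```text
[ 0.40079387 -0.35308062  0.37545362] 38.37035323385326 [ 0.78  0.34 -0.15  1.65  0.05  1.16 -0.29] ([0.1192, -0.0185, -0.0409], [-0.0, 0.0001, -0.0005])
```

```bash
python3 - <<'E'
from h import *
f=grab("wrist","pics/w1.png",1.5); P=cloud(f); np.savez("w1.npz",P=P,c=f["color"])
for o in limes(f["color"],P): print(o)
hsv=cv2.cvtColor(f["color"],cv2.COLOR_RGB2HSV)
m=(cv2.inRange(hsv,(35,90,20),(65,255,255))>0)&(P[...,2]>0.006)&(P[...,2]<.06)
n,l,st,_=cv2.connectedComponentsWithStats(m.astype(np.uint8))
for i in range(1,n):
    if st[i,4]<80: continue
    q=P[l==i]; q=q[q[:,2]>.02][:,:2]; r=cv2.minAreaRect((q*1000).astype(np.float32)); w,V=np.linalg.eigh(np.cov(q.T)); print(np.round(r[0]),np.round(r[1]),"long dir deg",np.degrees(np.arctan2(V[1,1],V[0,1])).round(),(np.sqrt(w)*4000).round(1))
E
```

```text
(array([ 0.5459, -0.1725,  0.0222]), [213, 0, 27, 22, 475], np.float64(0.048))
(array([ 0.5289, -0.2734,  0.0223]), [257, 47, 26, 28, 498], np.float64(0.047))
(array([ 0.4278, -0.1484,  0.0224]), [158, 49, 26, 26, 505], np.float64(0.048))
(array([ 0.4277, -0.2586,  0.0223]), [212, 94, 28, 22, 423], np.float64(0.047))
(array([ 0.5082, -0.3889,  0.0222]), [301, 106, 27, 21, 434], np.float64(0.047))
[ 543. -174.] [30. 41.] long dir deg 130.0 [29.5 41.7]
[ 531. -270.] [35. 40.] long dir deg 172.0 [37.1 41.5]
[ 431. -148.] [37. 40.] long dir deg 171.0 [35.9 41.6]
[ 432. -255.] [35. 38.] long dir deg 132.0 [33.6 43.1]
[ 511. -383.] [33. 41.] long dir deg 132.0 [33.8 43. ]
```

View pics/w1.png

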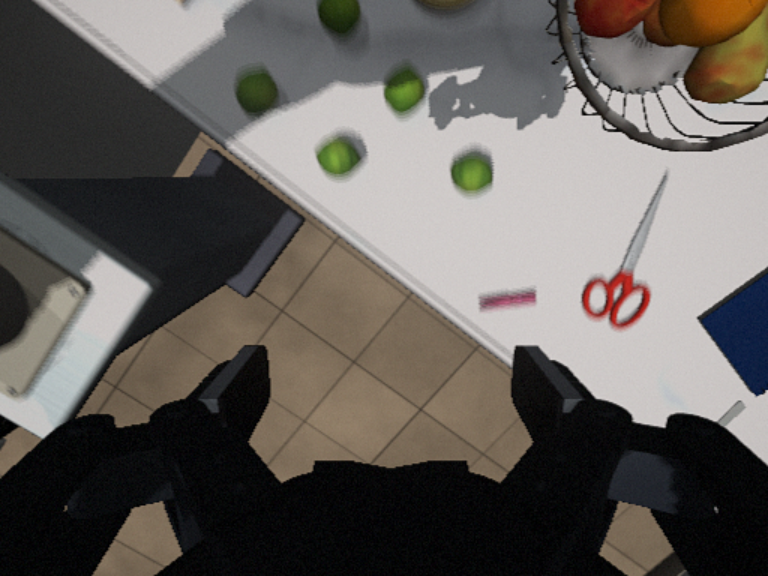

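Wrist view shows five limes on the right: (338,12), (405,90), (256,91), (339,156), (472,172). They agree with the side-camera positions to 3 mm. I'll fit lime headings and go on to the fan.

```bash
cat >> h.py <<'E'
def ell(c,P,zc=.0225,zlim=.06):
    from scipy.optimize import least_squares
    hsv=cv2.cvtColor(c,cv2.COLOR_RGB2HSV)
    m=(cv2.inRange(hsv,(35,90,20),(65,255,255))>0)&(P[...,2]>.004)&(P[...,2]<zlim)&(P[...,0]<.66)
    n,l,st,_=cv2.connectedComponentsWithStats(cv2.erode(m.astype(np.uint8),np.ones((3,3))))
    for i in range(1,n):
        if st[i,4]<60: continue
        q=P[l==i]; best=None
        for t0 in np.radians([0,45,90,135]):
            def f(p):
                d=q-np.r_[p[:2],p[3]]; u=d[:,0]*np.cos(p[2])+d[:,1]*np.sin(p[2]); v=-d[:,0]*np.sin(p[2])+d[:,1]*np.cos(p[2])
                return (np.sqrt((u/.026)**2+(v/.0225)**2+(d[:,2]/.0225)**2)-1)*.0235
            r=least_squares(f,np.r_[q[:,:2].mean(0),t0,zc],loss="soft_l1",f_scale=.002)
            if best is None or r.cost<best.cost: best=r
        print("lime",best.x[[0,1,3]].round(4),"long",(np.degrees(best.x[2])%180).round(),"rms mm",(np.sqrt((best.fun**2).mean())*1e3).round(2),st[i].tolist())
E
python3 - <<'E'
from h import *
z=np.load("w1.npz"); ell(z["c"],z["P"])
print(to(.543,.15,.2,90))
E
```

```text
lime [ 0.5467 -0.1718  0.0232] long 52.0 rms mm 0.83 [214, 0, 24, 21, 385]
lime [ 0.5283 -0.2739  0.023 ] long 50.0 rms mm 0.86 [258, 48, 23, 25, 368]
lime [ 0.4273 -0.149   0.0232] long 44.0 rms mm 0.92 [159, 50, 24, 24, 376]
lime [ 0.428  -0.2594  0.0231] long 94.0 rms mm 0.86 [213, 96, 25, 19, 313]
lime [ 0.5081 -0.3907  0.0232] long 87.0 rms mm 0.81 [303, 107, 24, 19, 327]
([0.691, -0.5013, 0.3017], [0.0069, -0.0066, -0.8486])
```

move_arm:
  moves:
    - [[0.691,-0.501,0.302],[0,0,-0.849],0]
    - [[0.691,-0.501,0.302],[0,0,-0.849],0]
    - [[0.691,-0.501,0.302],[0,0,-0.849],0]
    - [[0.691,-0.501,0.302],[0,0,-0.849],0]
    - [[0.691,-0.501,0.302],[0,0,-0.849],0]
    - [[0.691,-0.501,0.302],[0,0,-0.849],0]
    - [[0.691,-0.501,0.302],[0,0,-0.849],0]
    - [[0.691,-0.501,0.302],[0,0,-0.849],0]

```text
time_s: 1.8
ee_pos: [0.502, 0.0096, 0.2406]
eef_rot: [0.0, 0.711, 0.703, -0.0]
wrist_force: [1.1, -1.3, -0.1]
grip_width: -0.0003
grip_force: 0.0
```

```bash
python3 - <<'E'
from h import *
print(to(.542,.16,.16,93.5),to(.542,.16,.084,93.5),to(.54,.222,.084,93.5),to(.54,.16,.16,93.5))
E
```

```text
([0.2516, 0.0636, 0.1343], [-0.0, 0.0001, -0.0702]) ([0.2516, 0.0636, 0.261], [-0.0, 0.0001, -0.0702]) ([0.3548, 0.059, 0.261], [-0.0, 0.0001, -0.0702]) ([0.2515, 0.0602, 0.1343], [-0.0, 0.0001, -0.0702])
```

move_arm:
  moves:
    - [[0.252,0.064,0.134],[0,0,-0.07],0]
    - [[0.252,0.064,0.134],[0,0,-0.07],0]
    - [[0.252,0.064,0.134],[0,0,-0.07],0]
    - [[0.252,0.064,0.134],[0,0,-0.07],0]
    - [[0.252,0.064,0.2],[0,0,-0.07],0]
    - [[0.252,0.064,0.261],[0,0,-0.07],0]
    - [[0.252,0.064,0.261],[0,0,-0.07],0]
    - [[0.252,0.064,0.261],[0,0,-0.07],0]

```text
time_s: 2.6
ee_pos: [0.5418, 0.1588, 0.0848]
eef_rot: [-0.0, 0.685, 0.728, -0.001]
wrist_force: [0.1, -0.2, 0.4]
grip_width: 0.0001
grip_force: 0.0
```

```bash
python3 - <<'E'
from h import *
print(manip.read_state()["ee_pos"],to(.54,.228,.084,93.5),to(.542,.16,.084,93.5))
E
```

```text
[0.54181676 0.15881477 0.08475864] ([0.1153, 0.0041, 0.0012], [-0.0012, 0.0003, 0.0003]) ([0.002, 0.0004, 0.0013], [-0.0012, 0.0003, 0.0003])
```

move_arm:
  moves:
    - [[0.03,0.001,0],[0,0,0],0]
    - [[0.055,0.002,0],[0,0,0],0]
    - [[0.08,0.003,0],[0,0,0],0]
    - [[0.1,0.004,0],[0,0,0],0]
    - [[0.113,0.004,0],[0,0,0],0]
    - [[0.113,0.004,0],[0,0,0],0]
    - [[0.03,0,0],[0,0,0],0]
    - [[-0.02,0,-0.08],[0,0,0],0]

```text
time_s: 3.4
ee_pos: [0.5386, 0.145, 0.1229]
eef_rot: [-0.002, 0.685, 0.728, -0.007]
wrist_force: [-0.2, -1.9, -0.1]
grip_width: -0.0004
grip_force: 0.0
```

```bash
python3 - <<'E'
from h import *
f=grab("side"); P=cloud(f); x,y,z=np.moveaxis(P,-1,0)
m=(z>.066)&(z<.092)&(x>.5)&(x<.58)&(y>.18)&(y<.29); print(P[m].mean(0),m.sum())
print(manip.read_state()["ee_pos"],yaw())
for o in limes(f["color"],P): print(o[0])
E
```

```text
[0.53970894 0.24896874 0.07663655] 20
[0.54417875 0.14120032 0.13110966] 93.07200619885003
[0.5101 0.3981 0.0217]
[0.42   0.2205 0.0217]
[ 0.5456 -0.1714  0.0203]
[ 0.4263 -0.1468  0.0203]
[ 0.5263 -0.2718  0.0203]
[ 0.4283 -0.2576  0.02  ]
[ 0.5088 -0.3885  0.0203]
```

```bash
python3 - <<'E'
from h import *
f=grab("wrist","pics/w2.png",1.5); P=cloud(f);c=f["color"]; np.savez("w2.npz",P=P,c=c)
x,y,z=np.moveaxis(P,-1,0); hsv=cv2.cvtColor(c,cv2.COLOR_RGB2HSV)
m=(hsv[...,1]>70)&(hsv[...,0]<28)&(x>.42)&(x<.63)&(y>-.08)&(y<.16)&(z>.011)&(z<.022)
r=cv2.minAreaRect(P[m][:,:2].astype(np.float32)*1000); print(m.sum(),r,np.where(m)[0].min(),np.where(m)[0].max())
print(to(.4205,.2185,.09,128.4), to(.4205,.2185,.023,128.4))
ell(c,P)
E
```

```text
2709 ((518.0315551757812, 60.83729934692383), (132.52723693847656, 111.64493560791016), 83.61443328857422) 192 310
([0.1342, -0.2017, 0.0657], [0.0037, 0.0045, -0.5889]) ([0.1345, -0.2023, 0.1773], [0.0037, 0.0045, -0.5889])
lime [0.4204 0.2184 0.0231] long 29.0 rms mm 0.75 [89, 64, 56, 54, 2223]
```

View pics/w2.png

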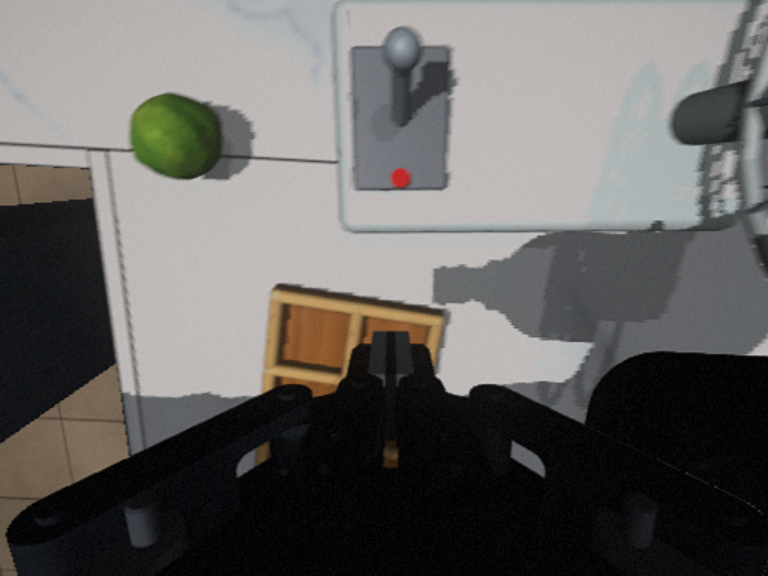

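Picture: bat now at (402,48), away from the red dot (400,178) → off; lime at (176,135); tray edges confirm its 6.5° twist. Next the first lime.

move_arm:
  moves:
    - [[0.1342,-0.2017,0.066],[0,0,0.911],100]
    - [[0.1342,-0.2017,0.066],[0,0,0.911],100]
    - [[0.1342,-0.2017,0.066],[0,0,0.911],100]
    - [[0.1342,-0.2017,0.066],[0,0,0.911],100]
    - [[0.1342,-0.2017,0.066],[0,0,0.911],100]
    - [[0.1342,-0.2017,0.066],[0,0,0.911],100]
    - [[0.1342,-0.2017,0.066],[0,0,0.911],100]
    - [[0.1342,-0.2017,0.1],[0,0,0.911],100]

```text
time_s: 4.3
ee_pos: [0.4183, 0.2247, 0.0685]
eef_rot: [-0.0, 0.943, 0.332, 0.002]
wrist_force: [0.9, -0.5, -0.7]
grip_width: 0.0856
grip_force: 0.0
```

```bash
python3 - <<'E'
from h import *
s=manip.read_state();print(s["ee_pos"],yaw(),s["grip_width"],s["joint_pos"].round(2))
print(to(.4205,.2185,.023,38.4),to(.4205,.2185,.12,38.4))
E
```

```text
[0.41827974 0.22469516 0.06845579] 38.805279546101794 0.0856272704469515 [-0.53  0.69 -0.03  2.14  0.07  0.31 -1.51]
([-0.0039, 0.0103, 0.0758], [0.001, -0.0046, 0.0068]) ([-0.0032, 0.0105, -0.0859], [0.001, -0.0046, 0.0068])
```

move_arm:
  moves:
    - [[0,0,0],[0,0,0],100]
    - [[-0.001,0.003,0.03],[0,0,0],100]
    - [[-0.001,0.003,0.06],[0,0,0],100]
    - [[-0.001,0.003,0.076],[0,0,0],100]
    - [[-0.001,0.003,0.076],[0,0,0],100]
    - [[-0.001,0.003,0.076],[0,0,0],100]
    - [[-0.001,0.003,0.076],[0,0,0],100]
    - [[-0.001,0.003,0.076],[0,0,0],100]

```text
time_s: 5.1
ee_pos: [0.4177, 0.2217, 0.022]
eef_rot: [0.0, 0.943, 0.333, 0.0]
wrist_force: [0.9, -0.5, 0.3]
grip_width: 0.0851
grip_force: 0.0
```

```bash
python3 - <<'E'
from h import *
s=manip.read_state();print(s["ee_pos"],yaw(),np.abs(s["dq"]).max())
print(to(.4205,.2185,.023,38.4))
E
```

```text
[0.41774112 0.22173067 0.0220278 ] 38.84599720624962 0.006074813455847622
([0.0002, 0.0071, -0.0016], [0.0005, -0.0004, 0.0074])
```

move_arm:
  moves:
    - [[0,0.007,0],[0,0,0],30]
    - [[0,0.007,0],[0,0,0],0]
    - [[0,0.007,0],[0,0,0],0]
    - [[0,0.007,0],[0,0,0],0]
    - [[0,0.007,0],[0,0,0],0]
    - [[0,0.007,-0.06],[0,0,0],0]
    - [[0,0.007,-0.13],[0,0,0],0]
    - [[0,0.007,-0.15],[0,0,0],0]

```text
time_s: 5.9
ee_pos: [0.4213, 0.2194, 0.1147]
eef_rot: [-0.001, 0.943, 0.333, 0.002]
wrist_force: [0.3, 0.3, -1.2]
grip_width: 0.0407
grip_force: 61.0
```

```bash
python3 - <<'E'
from h import *
s=manip.read_state();print(s["ee_pos"],s["grip_width"],s["grip_force"])
print(to(.4952,.0986,.11,38.4),to(.4952,.0986,.031,38.4))
E
```

```text
[0.42132684 0.21942582 0.11465806] 0.04070353046225974 60.96269256784581
([-0.0305, 0.2341, 0.0077], [0.0005, -0.0045, 0.0077]) ([-0.0311, 0.234, 0.1394], [0.0005, -0.0045, 0.0077])
```

move_arm:
  moves:
    - [[-0.031,0.234,0.008],[0,0,0.008],0]
    - [[-0.031,0.234,0.008],[0,0,0.008],0]
    - [[-0.031,0.234,0.008],[0,0,0.008],0]
    - [[-0.031,0.234,0.008],[0,0,0.008],0]
    - [[-0.031,0.234,0.06],[0,0,0.008],0]
    - [[-0.031,0.234,0.08],[0,0,0.008],0]
    - [[-0.031,0.234,0.08],[0,0,0.008],0]
    - [[-0.031,0.234,0.08],[0,0,0.008],0]

```text
time_s: 6.7
ee_pos: [0.4933, 0.0982, 0.0637]
eef_rot: [-0.0, 0.944, 0.329, -0.0]
wrist_force: [-0.2, 0.2, -0.4]
grip_width: 0.0407
grip_force: 60.5
```

```bash
python3 - <<'E'
from h import *
s=manip.read_state();print(s["ee_pos"],s["grip_width"],s["grip_force"])
print(to(.4952,.0986,.030,38.4))
f=grab("wrist","pics/w3.png",1.5);c=f["color"];P=cloud(f); np.savez("w3.npz",P=P,c=c)
x,y,z=np.moveaxis(P,-1,0); hsv=cv2.cvtColor(c,cv2.COLOR_RGB2HSV)
m=(hsv[...,1]>70)&(hsv[...,0]<28)&(x>.42)&(x<.63)&(y>-.08)&(y<.16)&(z>.011)&(z<.022)
print(m.sum(),P[m].max(0),P[m].min(0))
E
```

```text
[0.49333116 0.09817856 0.06373453] 0.04069561242266395 60.48378067498561
([0.0029, 0.0014, 0.0562], [-0.0004, 0.0005, 0.0011])
10189 [0.57922469 0.13177977 0.0194966 ] [ 0.45695631 -0.04273527  0.01100273]
```

View pics/w3.png

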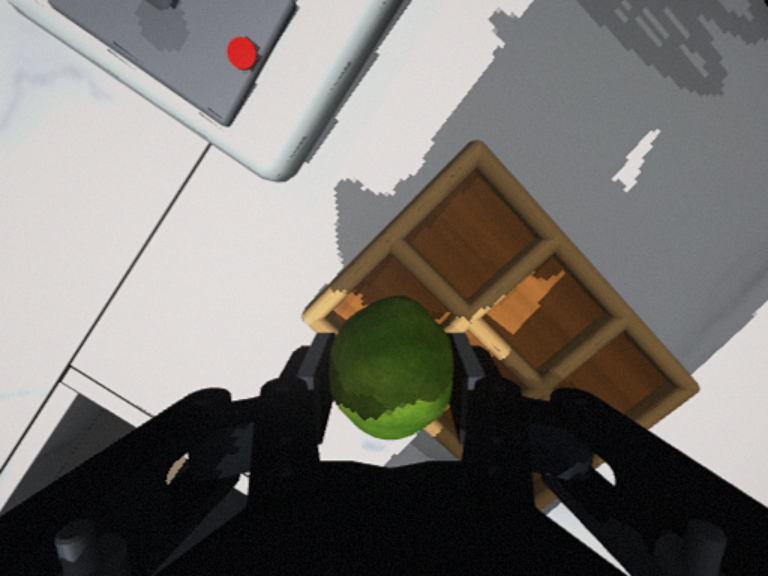

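Lime is held; tray corners at (479,143), (696,388), (305,316), crossing bar at (466,318). Use these for the tray pose.

```bash
python3 - <<'E'
from h import *
P=np.load("w3.npz")["P"]
m=np.isfinite(P[...,2])&(abs(P[...,2]-.016)<.0035)
def top(u,v,r=6):
    u/=1.5;v/=1.5; vv,uu=np.where(m); k=np.hypot(uu-u,vv-v)<r; return np.nanmedian(P[vv[k],uu[k]],0).round(4)
for q in [(399,247),(552,243),(466,318),(618,325),(545,385)]: print(q,top(*q,r=4))
hs=P[m]; k=(hs[:,0]>.44)&(hs[:,0]<.6)&(hs[:,1]>-.06)&(hs[:,1]<.15)
# edges along tray axes
a=np.radians(83.5); ty=np.array([np.cos(a),np.sin(a)]); tx=np.array([ty[1],-ty[0]])
q=hs[k][:,:2]; print("tx range",np.percentile(q@tx,[.5,1,50,99,99.5]),"ty",np.percentile(q@ty,[.5,1,50,99,99.5]))
C=np.array([.515,.044]);print(C@tx,C@ty)
E
```

```text
(399, 247) [0.5237 0.1163 0.0172]
(552, 243) [0.567  0.0648 0.0171]
(466, 318) [0.5173 0.0711 0.0172]
(618, 325) [0.5585 0.0137 0.0172]
(545, 385) [0.5152 0.0186 0.017 ]
tx range [0.45228911 0.45318848 0.53161594 0.56272739 0.56299143] ty [0.02151685 0.02244426 0.12825965 0.18422749 0.184291  ]
0.5067085642676546 0.10201681674024186
```

move_arm:
  moves:
    - [[0.003,0.001,0.03],[0,0,0],0]
    - [[0.003,0.001,0.056],[0,0,0],0]
    - [[0.003,0.001,0.056],[0,0,0],0]
    - [[0.003,0.001,0.056],[0,0,0],68]
    - [[0.003,0.001,0.056],[0,0,0],68]
    - [[0.003,0.001,0.056],[0,0,0],68]
    - [[0.003,0.001,-0.02],[0,0,0],68]
    - [[0.003,0.001,-0.1],[0,0,0],100]

```text
time_s: 7.55
ee_pos: [0.4942, 0.0979, 0.1237]
eef_rot: [-0.0, 0.944, 0.329, -0.002]
wrist_force: [0.8, 0.2, 0.7]
grip_width: 0.0709
grip_force: 0.0
```

```bash
python3 - <<'E'
from h import *
s=manip.read_state();print(s["ee_pos"],s["grip_width"],s["wrist_force"],yaw())
print(to(.512,.3965,.12,38.4),to(.512,.3965,.12,84))
f=grab("side");P=cloud(f); 
for o in limes(f["color"],P): print(o[0])
E
```

```text
[0.49424864 0.09789934 0.12374611] 0.07089422101097684 [0.81987245 0.15913612 0.69613337] 38.41156570952782
([0.3324, -0.3716, 0.0058], [-0.0018, 0.0033, 0.0002]) ([0.3324, -0.3716, 0.0058], [-0.003, 0.0024, -0.7598])
[0.5139 0.3956 0.0207]
[0.4946 0.0988 0.0261]
[ 0.5439 -0.1725  0.0195]
[ 0.4265 -0.1472  0.0201]
[ 0.527  -0.2721  0.02  ]
[ 0.4287 -0.2578  0.0206]
[ 0.509  -0.3886  0.0204]
```

move_arm:
  moves:
    - [[0.04,-0.04,-0.05],[0,0,0],100]
    - [[0.332,-0.3716,-0.05],[0,0,0],100]
    - [[0.332,-0.3716,-0.05],[0,0,0],100]
    - [[0.332,-0.3716,-0.05],[0,0,0],100]
    - [[0.332,-0.3716,-0.05],[0,0,0],100]
    - [[0.332,-0.3716,-0.05],[0,0,0],100]
    - [[0.332,-0.3716,-0.05],[0,0,0],100]
    - [[0.332,-0.3716,-0.05],[0,0,0],100]

```text
time_s: 8.4
ee_pos: [0.5118, 0.4003, 0.154]
eef_rot: [-0.001, 0.944, 0.331, 0.0]
wrist_force: [-0.8, -0.9, -0.1]
grip_width: 0.0857
grip_force: 0.0
```

```bash
python3 - <<'E'
from h import *
s=manip.read_state();print(s["ee_pos"],np.abs(s["dq"]).max())
f=grab("wrist");P=cloud(f); ell(f["color"],P); print([o[0] for o in limes(f["color"],P)])
print(manip.read_state()["ee_pos"],to(.512,.3965,.022,38.4))
E
```

```text
[0.5118219  0.40029945 0.15400835] 0.05984178230128996
lime [0.514  0.3954 0.0228] long 59.0 rms mm 0.73 [245, 163, 41, 48, 1314]
[array([0.5145, 0.3962, 0.0222]), array([0.4881, 0.0964, 0.0225])]
[0.51262987 0.39700513 0.15365475] ([-0.0013, -0.0, 0.2194], [0.0002, 0.0003, 0.0014])
```

move_arm:
  moves:
    - [[0,0.002,0.08],[0,0,0],100]
    - [[0,0.002,0.16],[0,0,0],100]
    - [[0,0.002,0.215],[0,0,0],100]
    - [[0,0.002,0.219],[0,0,0],100]
    - [[0,0.002,0.219],[0,0,0],30]
    - [[0,0.002,0.219],[0,0,0],0]
    - [[0,0.002,0.219],[0,0,0],0]
    - [[0,0.002,0.219],[0,0,0],0]

```text
time_s: 9.25
ee_pos: [0.5154, 0.3965, 0.0253]
eef_rot: [-0.001, 0.944, 0.329, 0.002]
wrist_force: [-1.6, -1.1, 7.8]
grip_width: 0.041
grip_force: 59.6
```

```bash
python3 - <<'E'
from h import *
s=manip.read_state();print(s["ee_pos"],s["grip_width"],s["grip_force"])
print(to(.5468,.0926,.15,38.4))
E
```

```text
[0.51536031 0.39648546 0.02526435] 0.04100975702179379 59.60390999447554
([-0.2724, 0.4297, -0.2088], [0.0003, -0.0038, -0.0007])
```

move_arm:
  moves:
    - [[0,0,-0.08],[0,0,0],0]
    - [[0,0,-0.16],[0,0,0],0]
    - [[-0.05,0.08,-0.21],[0,0,0],0]
    - [[-0.272,0.43,-0.21],[0,0,0],0]
    - [[-0.272,0.43,-0.21],[0,0,0],0]
    - [[-0.272,0.43,-0.21],[0,0,0],0]
    - [[-0.272,0.43,-0.21],[0,0,0],0]
    - [[-0.272,0.43,-0.21],[0,0,0],0]

```text
time_s: 10.05
ee_pos: [0.5456, 0.1012, 0.1496]
eef_rot: [0.0, 0.944, 0.329, 0.001]
wrist_force: [1.6, -0.3, -1.0]
grip_width: 0.0413
grip_force: 61.1
```

```bash
python3 - <<'E'
from h import *
s=manip.read_state();print(s["ee_pos"],s["grip_width"],s["grip_force"])
print(to(.5468,.0926,.15,38.4),to(.5468,.0926,.033,38.4))
E
```

```text
[0.54562909 0.10122725 0.14963558] 0.04127681462474902 61.05478550649423
([-0.0074, 0.0125, -0.0006], [0.0017, -0.0022, -0.0]) ([-0.0078, 0.0121, 0.1944], [0.0017, -0.0022, -0.0])
```

move_arm:
  moves:
    - [[0,0,0],[0,0,0],0]
    - [[0,0,0.07],[0,0,0],0]
    - [[0,0,0.14],[0,0,0],0]
    - [[0,0,0.15],[0,0,0],0]
    - [[0,0,0.15],[0,0,0],0]
    - [[0,0,0.15],[0,0,0],0]
    - [[0,0,0.15],[0,0,0],0]
    - [[0,0,0.15],[0,0,0],0]

```text
time_s: 10.85
ee_pos: [0.5462, 0.1035, 0.0596]
eef_rot: [0.0, 0.944, 0.329, 0.001]
wrist_force: [0.5, 0.1, -1.1]
grip_width: 0.0407
grip_force: 61.1
```

```bash
python3 - <<'E'
from h import *
s=manip.read_state();print(s["ee_pos"],s["grip_width"],s["grip_force"])
print(to(.5468,.0926,.033,38.4))
E
```

```text
[0.54615009 0.10348069 0.05956725] 0.04072651166110808 61.06835079561279
([-0.0105, 0.0148, 0.0443], [0.0013, -0.0025, -0.0004])
```

move_arm:
  moves:
    - [[-0.0105,0.015,0],[0,0,0],0]
    - [[-0.0105,0.015,0.02],[0,0,0],0]
    - [[-0.0105,0.015,0.044],[0,0,0],0]
    - [[-0.0105,0.015,0.044],[0,0,0],0]
    - [[-0.0105,0.015,0.044],[0,0,0],68]
    - [[-0.0105,0.015,0.044],[0,0,0],68]
    - [[-0.0105,0.015,0.044],[0,0,0],68]
    - [[-0.0105,0.015,-0.03],[0,0,0],68]

```text
time_s: 11.65
ee_pos: [0.5417, 0.0913, 0.0714]
eef_rot: [-0.001, 0.944, 0.329, -0.006]
wrist_force: [-0.0, -0.7, 0.7]
grip_width: 0.0582
grip_force: 0.0
```

```bash
python3 - <<'E'
from h import *
s=manip.read_state();print(s["ee_pos"],s["grip_width"],s["wrist_force"])
f=grab("side");P=cloud(f); 
for o in limes(f["color"],P): print(o[0])
print(to(.545,-.172,.1,38.4))
E
```

```text
[0.54167501 0.09127896 0.0713896 ] 0.05817427852428444 [-0.04169017 -0.6784627   0.74932577]
[0.5439 0.0903 0.0264]
[0.4918 0.1029 0.027 ]
[ 0.5444 -0.1714  0.0196]
[ 0.4259 -0.1473  0.0205]
[ 0.5264 -0.2715  0.0203]
[ 0.4291 -0.2575  0.0206]
[ 0.5094 -0.3885  0.0206]
([-0.2768, 0.3439, -0.0333], [0.0012, -0.0025, 0.0003])
```

move_arm:
  moves:
    - [[-0.02,0.02,-0.06],[0,0,0],80]
    - [[-0.277,0.344,-0.05],[0,0,0],100]
    - [[-0.277,0.344,-0.05],[0,0,0],100]
    - [[-0.277,0.344,-0.05],[0,0,0],100]
    - [[-0.277,0.344,-0.05],[0,0,0],100]
    - [[-0.277,0.344,-0.05],[0,0,0],100]
    - [[-0.277,0.344,-0.05],[0,0,0],100]
    - [[-0.277,0.344,-0.05],[0,0,0],100]

```text
time_s: 12.5
ee_pos: [0.5432, -0.1746, 0.1058]
eef_rot: [0.0, 0.945, 0.327, 0.0]
wrist_force: [-0.3, 1.1, -0.6]
grip_width: 0.0852
grip_force: 0.0
```

```bash
python3 - <<'E'
from h import *
f=grab("wrist");P=cloud(f); ell(f["color"],P)
s=manip.read_state();print(s["ee_pos"],s["grip_width"])
print(to(.5455,-.172,.022,38.4))
E
```

```text
lime [ 0.5454 -0.1732  0.023 ] long 57.0 rms mm 0.69 [233, 166, 51, 58, 1996]
lime [ 0.5312 -0.2741  0.0234] long 155.0 rms mm 0.69 [311, 252, 43, 52, 1316]
lime [ 0.4275 -0.1433  0.0255] long 119.0 rms mm 0.42 [168, 281, 9, 16, 62]
lime [ 0.5082 -0.3907  0.0232] long 94.0 rms mm 0.72 [402, 337, 34, 45, 951]
[ 0.54359863 -0.17241234  0.10592071] 0.08528412915410996
([0.0028, 0.0015, 0.1399], [-0.0003, -0.0009, -0.0008])
```

move_arm:
  moves:
    - [[0.002,0.002,0.07],[0,0,0],100]
    - [[0.002,0.002,0.138],[0,0,0],100]
    - [[0.002,0.002,0.14],[0,0,0],100]
    - [[0.002,0.002,0.14],[0,0,0],30]
    - [[0.002,0.002,0.14],[0,0,0],0]
    - [[0.002,0.002,0.14],[0,0,0],0]
    - [[0.002,0.002,0.14],[0,0,0],0]
    - [[0.002,0.002,0.1],[0,0,0],0]

```text
time_s: 13.35
ee_pos: [0.5443, -0.1727, 0.0458]
eef_rot: [-0.0, 0.944, 0.329, -0.001]
wrist_force: [0.5, 0.3, -1.0]
grip_width: 0.041
grip_force: 60.9
```

```bash
python3 - <<'E'
from h import *
s=manip.read_state();print(s["ee_pos"],s["grip_width"],s["grip_force"])
print(to(.5408,.041,.11,38.4))
E
```

```text
[ 0.5442839  -0.17273196  0.04584664] 0.04100418798792629 60.93409254681319
([0.2165, -0.283, -0.1068], [-0.0015, 0.0015, -0.0001])
```

move_arm:
  moves:
    - [[0,0,-0.08],[0,0,0],0]
    - [[0.2165,-0.283,-0.107],[0,0,0],0]
    - [[0.2165,-0.283,-0.107],[0,0,0],0]
    - [[0.2165,-0.283,-0.107],[0,0,0],0]
    - [[0.2165,-0.283,-0.107],[0,0,0],0]
    - [[0.2165,-0.283,-0.107],[0,0,0],0]
    - [[0.2165,-0.283,-0.107],[0,0,0],0]
    - [[0.2165,-0.283,-0.107],[0,0,0],0]

```text
time_s: 14.15
ee_pos: [0.5419, 0.0392, 0.1107]
eef_rot: [0.001, 0.945, 0.328, 0.0]
wrist_force: [0.2, -0.8, -0.4]
grip_width: 0.0411
grip_force: 61.0
```

```bash
python3 - <<'E'
from h import *
manip.grab_frame("side")
s=manip.read_state();print(s["ee_pos"],s["grip_width"],s["grip_force"])
print(to(.5408,.041,.031,38.4))
E
```

```text
[0.54179575 0.03823873 0.11040346] 0.04091257158919604 60.9625779138878
([0.0017, -0.0049, 0.1323], [0.0016, 0.001, -0.0029])
```

move_arm:
  moves:
    - [[0.002,-0.005,0.07],[0,0,0],0]
    - [[0.002,-0.005,0.12],[0,0,0],0]
    - [[0.002,-0.005,0.132],[0,0,0],0]
    - [[0.002,-0.005,0.132],[0,0,0],0]
    - [[0.002,-0.005,0.132],[0,0,0],66]
    - [[0.002,-0.005,0.132],[0,0,0],66]
    - [[0.002,-0.005,0.132],[0,0,0],66]
    - [[0.002,-0.005,0.05],[0,0,0],66]

```text
time_s: 15.0
ee_pos: [0.5363, 0.0428, 0.075]
eef_rot: [-0.001, 0.944, 0.329, -0.006]
wrist_force: [0.4, -0.2, 0.9]
grip_width: 0.0563
grip_force: 0.0
```

```bash
python3 - <<'E'
from h import *
s=manip.read_state();print(s["ee_pos"],s["grip_width"],s["wrist_force"])
f=grab("side");P=cloud(f); 
for o in limes(f["color"],P): print(o[0])
print(to(.427,-.1485,.1,38.4))
E
```

```text
[0.53630798 0.04276998 0.07497012] 0.05631046228197462 [ 0.35442278 -0.1967771   0.85055864]
[0.492  0.1025 0.0265]
[0.5375 0.0522 0.0355]
[ 0.4267 -0.1477  0.0205]
[ 0.5273 -0.2721  0.0201]
[ 0.4285 -0.2579  0.0201]
[ 0.509  -0.3889  0.0202]
([-0.3497, 0.1324, -0.0261], [0.0014, -0.0024, -0.0003])
```

move_arm:
  moves:
    - [[-0.02,0.01,-0.06],[0,0,0],80]
    - [[-0.35,0.132,-0.045],[0,0,0],100]
    - [[-0.35,0.132,-0.045],[0,0,0],100]
    - [[-0.35,0.132,-0.045],[0,0,0],100]
    - [[-0.35,0.132,-0.045],[0,0,0],100]
    - [[-0.35,0.132,-0.045],[0,0,0],100]
    - [[-0.35,0.132,-0.045],[0,0,0],100]
    - [[-0.35,0.132,-0.045],[0,0,0],100]

```text
time_s: 15.85
ee_pos: [0.4268, -0.1477, 0.1075]
eef_rot: [0.0, 0.944, 0.329, 0.001]
wrist_force: [-0.2, 0.5, 0.2]
grip_width: 0.0856
grip_force: 0.0
```

```bash
python3 - <<'E'
from h import *
f=grab("wrist");P=cloud(f); ell(f["color"],P)
f=grab("scene");c=f["color"];P=cloud(f)
for o in limes(c,P): print(o)
cv2.imwrite("pics/s2.png",cv2.resize(c[150:240,150:330,::-1],None,fx=4,fy=4,interpolation=cv2.INTER_CUBIC))
s=manip.read_state();print(s["ee_pos"],s["grip_width"])
print(to(.427,-.1485,.022,38.4))
E
```

```text
lime [ 0.5282 -0.2755  0.0235] long 72.0 rms mm 0.8 [424, 168, 63, 58, 2624]
lime [ 0.4267 -0.1494  0.023 ] long 34.0 rms mm 0.71 [235, 171, 50, 56, 1969]
lime [ 0.4287 -0.2598  0.0232] long 114.0 rms mm 0.54 [330, 258, 24, 38, 340]
lime [ 0.5097 -0.3901  0.0239] long 110.0 rms mm 0.84 [491, 267, 21, 41, 462]
(array([0.5474, 0.0913, 0.0279]), [220, 192, 9, 9, 45], np.float64(0.055))
(array([0.4953, 0.1013, 0.0272]), [213, 202, 9, 11, 57], np.float64(0.054))
(array([ 0.5281, -0.2729,  0.0208]), [325, 220, 12, 12, 120], np.float64(0.048))
(array([ 0.5091, -0.3884,  0.0217]), [358, 233, 15, 12, 127], np.float64(0.051))
(array([ 0.4275, -0.1492,  0.0206]), [281, 236, 13, 12, 98], np.float64(0.047))
(array([ 0.4289, -0.2574,  0.0206]), [314, 244, 14, 13, 137], np.float64(0.048))
[ 0.42696423 -0.14686188  0.10742592] 0.08484978312970012
([-0.002, 0.0021, 0.1424], [0.0006, -0.0021, 0.0025])
```

View pics/s2.png

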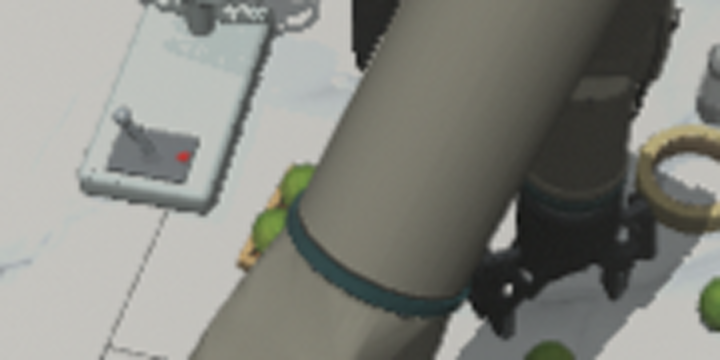

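The two limes at the tray's left end sit in wells (crop (300,185),(270,230)), the bat is off, and the arm hides the rest. On to the next lime.

move_arm:
  moves:
    - [[-0.002,0.003,0.07],[0,0,0],100]
    - [[-0.002,0.003,0.138],[0,0,0],100]
    - [[-0.002,0.003,0.142],[0,0,0],100]
    - [[-0.002,0.003,0.142],[0,0,0],30]
    - [[-0.002,0.003,0.142],[0,0,0],0]
    - [[-0.002,0.003,0.142],[0,0,0],0]
    - [[-0.002,0.003,0.142],[0,0,0],0]
    - [[-0.002,0.003,0.1],[0,0,0],0]

```text
time_s: 16.75
ee_pos: [0.4249, -0.15, 0.0467]
eef_rot: [-0.001, 0.944, 0.329, -0.001]
wrist_force: [0.6, 0.4, -0.0]
grip_width: 0.0403
grip_force: 60.8
```

```bash
python3 - <<'E'
from h import *
s=manip.read_state();print(s["ee_pos"],s["grip_width"],s["grip_force"])
print(to(.4892,.047,.11,38.4))
f=grab("side");c=f["color"];P=cloud(f)
for o in limes(c,P): print(o)
cv2.imwrite("pics/d3.png",cv2.resize(c[140:270,150:330,::-1],None,fx=4,fy=4,interpolation=cv2.INTER_CUBIC))
E
```

```text
[ 0.42491762 -0.15004554  0.04674428] 0.04032282470527234 60.764311171806185
([0.288, -0.1907, -0.1055], [-0.0015, 0.0013, 0.0009])
(array([0.5391, 0.0479, 0.0319]), [226, 181, 13, 20, 173], np.float64(0.051))
(array([ 0.4253, -0.1479,  0.0451]), [206, 223, 13, 13, 129], np.float64(0.075))
(array([ 0.5269, -0.272 ,  0.0201]), [258, 245, 15, 16, 184], np.float64(0.045))
(array([ 0.4284, -0.2574,  0.0204]), [220, 250, 14, 15, 180], np.float64(0.046))
(array([ 0.509 , -0.3883,  0.0206]), [268, 274, 16, 17, 223], np.float64(0.045))
```

View pics/d3.png

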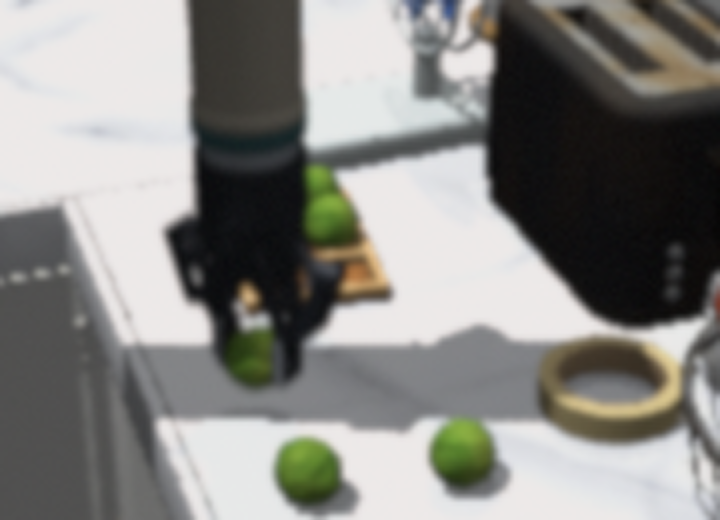

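The lime is in the gripper at (255,355); the back row shows two limes in adjacent wells at (330,218) and (318,180). I'll place this one in the near middle well.

move_arm:
  moves:
    - [[0,0,-0.08],[0,0,0],0]
    - [[0.288,-0.191,-0.106],[0,0,0],0]
    - [[0.288,-0.191,-0.106],[0,0,0],0]
    - [[0.288,-0.191,-0.106],[0,0,0],0]
    - [[0.288,-0.191,-0.106],[0,0,0],0]
    - [[0.288,-0.191,-0.106],[0,0,0],0]
    - [[0.288,-0.191,-0.106],[0,0,0],0]
    - [[0.288,-0.191,-0.106],[0,0,0],0]

```text
time_s: 17.6
ee_pos: [0.4892, 0.0448, 0.1109]
eef_rot: [0.001, 0.945, 0.328, -0.0]
wrist_force: [0.7, -0.9, -0.7]
grip_width: 0.0401
grip_force: 61.0
```

```bash
python3 - <<'E'
from h import *
f=grab("wrist");P=cloud(f);m=limes(f["color"],P);print(*m,sep="\n")
s=manip.read_state();print(s["ee_pos"],s["grip_width"],s["grip_force"])
print(to(.4892,.047,.031,38.4))
E
```

```text
(array([0.5443, 0.0932, 0.0282]), [224, 70, 60, 72, 3092], np.float64(0.054))
(array([0.4929, 0.1018, 0.0283]), [176, 120, 58, 66, 2763], np.float64(0.054))
(array([0.5414, 0.0403, 0.0282]), [277, 120, 56, 66, 2694], np.float64(0.053))
(array([0.4918, 0.0449, 0.1082]), [220, 199, 82, 44, 872], np.float64(0.12))
[0.48907173 0.04419497 0.11074092] 0.04055836957836115 60.975474799924996
([0.0033, -0.0037, 0.1329], [0.0008, 0.0017, -0.0025])
```

All three placed limes sit right in their wells. Lower this one.

move_arm:
  moves:
    - [[0.003,-0.004,0.07],[0,0,0],0]
    - [[0.003,-0.004,0.12],[0,0,0],0]
    - [[0.003,-0.004,0.133],[0,0,0],0]
    - [[0.003,-0.004,0.133],[0,0,0],0]
    - [[0.003,-0.004,0.133],[0,0,0],66]
    - [[0.003,-0.004,0.133],[0,0,0],66]
    - [[0.003,-0.004,0.133],[0,0,0],66]
    - [[0.003,-0.004,0.05],[0,0,0],66]

```text
time_s: 18.45
ee_pos: [0.4859, 0.0484, 0.0763]
eef_rot: [-0.001, 0.944, 0.329, -0.006]
wrist_force: [-0.4, 0.0, 0.1]
grip_width: 0.0568
grip_force: 0.0
```

```bash
python3 - <<'E'
from h import *
s=manip.read_state();print(s["ee_pos"],s["grip_width"],s["wrist_force"])
f=grab("side");P=cloud(f); 
for o in limes(f["color"],P): print(o[0])
print(to(.4285,-.259,.1,38.4))
E
```

```text
[0.48588339 0.04835902 0.07634619] 0.05682793478415133 [-0.35361125  0.03360642  0.13555332]
[0.5394 0.0478 0.0325]
[0.4874 0.06   0.0346]
[ 0.527  -0.2721  0.02  ]
[ 0.4292 -0.2575  0.0205]
[ 0.5092 -0.3885  0.0202]
([-0.4012, 0.3387, -0.0249], [0.0013, -0.0022, 0.0003])
```

move_arm:
  moves:
    - [[-0.03,0.02,-0.06],[0,0,0],80]
    - [[-0.401,0.339,-0.045],[0,0,0],100]
    - [[-0.401,0.339,-0.045],[0,0,0],100]
    - [[-0.401,0.339,-0.045],[0,0,0],100]
    - [[-0.401,0.339,-0.045],[0,0,0],100]
    - [[-0.401,0.339,-0.045],[0,0,0],100]
    - [[-0.401,0.339,-0.045],[0,0,0],100]
    - [[-0.401,0.339,-0.045],[0,0,0],100]

```text
time_s: 19.3
ee_pos: [0.4245, -0.2675, 0.1075]
eef_rot: [0.002, 0.946, 0.323, -0.001]
wrist_force: [0.2, 0.5, -0.8]
grip_width: 0.0855
grip_force: 0.0
```

```bash
python3 - <<'E'
from h import *
f=grab("wrist");P=cloud(f); ell(f["color"],P)
s=manip.read_state();print(s["ee_pos"],s["grip_width"])
print(to(.4287,-.259,.022,38.4))
E
```

```text
lime [ 0.5282 -0.2741  0.023 ] long 62.0 rms mm 0.76 [320, 62, 59, 68, 2629]
lime [ 0.4277 -0.2587  0.0229] long 121.0 rms mm 0.74 [222, 163, 59, 50, 2022]
lime [ 0.5085 -0.3906  0.0232] long 104.0 rms mm 0.71 [405, 182, 62, 50, 2288]
[ 0.42598923 -0.26354092  0.10775389] 0.0848973314576999
([0.0083, -0.0034, 0.1429], [0.0014, 0.0008, -0.0081])
```

move_arm:
  moves:
    - [[0.004,-0.004,0],[0,0,-1],100]
    - [[0.004,-0.004,0],[0,0,-1],100]
    - [[0.004,-0.004,0],[0,0,-1],100]
    - [[0.004,-0.004,0],[0,0,-1],100]
    - [[0.004,-0.004,0],[0,0,-1],100]
    - [[0.004,-0.004,0],[0,0,-1],100]
    - [[0.004,-0.004,0],[0,0,-1],100]
    - [[0.004,-0.004,0],[0,0,-1],100]

```text
time_s: 20.15
ee_pos: [0.4284, -0.2548, 0.108]
eef_rot: [0.0, 0.653, 0.758, 0.001]
wrist_force: [-0.2, 0.2, 0.6]
grip_width: 0.0849
grip_force: 0.0
```

```bash
python3 - <<'E'
from h import *
manip.grab_frame("side")
s=manip.read_state();print(s["ee_pos"],yaw())
print(to(.4282,-.2588,.022,128.4))
E
```

```text
[ 0.42829184 -0.25498445  0.10802307] 98.30301858852589
([-0.0063, -0.0012, 0.1434], [0.0011, -0.0002, -0.5016])
```

move_arm:
  moves:
    - [[-0.006,-0.001,0],[0,0,-0.5],100]
    - [[-0.006,-0.001,0],[0,0,-0.5],100]
    - [[-0.006,-0.001,0],[0,0,-0.5],100]
    - [[-0.006,-0.001,0],[0,0,-0.5],100]
    - [[-0.006,-0.001,0.07],[0,0,-0.5],100]
    - [[-0.006,-0.001,0.138],[0,0,-0.5],100]
    - [[-0.006,-0.001,0.143],[0,0,-0.5],100]
    - [[-0.006,-0.001,0.143],[0,0,-0.5],100]

```text
time_s: 21.0
ee_pos: [0.4278, -0.2588, 0.0221]
eef_rot: [-0.001, 0.435, 0.9, 0.0]
wrist_force: [-0.1, -0.1, 0.5]
grip_width: 0.0853
grip_force: 0.0
```

move_arm:
  moves:
    - [[0,0,0],[0,0,0],60]
    - [[0,0,0],[0,0,0],0]
    - [[0,0,0],[0,0,0],0]
    - [[0,0,0],[0,0,0],0]
    - [[0,0,0],[0,0,0],0]
    - [[0,0,-0.07],[0,0,0],0]
    - [[0,0,-0.13],[0,0,0],0]
    - [[0,0,-0.15],[0,0,0],0]

```text
time_s: 21.8
ee_pos: [0.4295, -0.2601, 0.1154]
eef_rot: [0.003, 0.435, 0.9, 0.0]
wrist_force: [0.9, -0.4, -0.5]
grip_width: 0.0405
grip_force: 61.3
```

```bash
python3 - <<'E'
from h import *
s=manip.read_state();print(s["ee_pos"],s["grip_width"],s["grip_force"],yaw())
print(to(.5348,-.0106,.11,128.4))
E
```

```text
[ 0.42947122 -0.26006802  0.1154211 ] 0.04053396252512214 61.29816668573767 128.37326465621015
([0.217, 0.3957, 0.0089], [0.0023, 0.0046, -0.0004])
```

move_arm:
  moves:
    - [[0.217,0.396,0.005],[0,0,0],0]
    - [[0.217,0.396,0.005],[0,0,0],0]
    - [[0.217,0.396,0.005],[0,0,0],0]
    - [[0.217,0.396,0.005],[0,0,0],0]
    - [[0.217,0.396,0.005],[0,0,0],0]
    - [[0.217,0.396,0.005],[0,0,0],0]
    - [[0.217,0.396,0.005],[0,0,0],0]
    - [[0.217,0.396,0.005],[0,0,0],0]

```text
time_s: 22.6
ee_pos: [0.5326, -0.0104, 0.1086]
eef_rot: [-0.0, 0.435, 0.9, -0.001]
wrist_force: [0.2, -0.2, -0.4]
grip_width: 0.0404
grip_force: 61.3
```

```bash
python3 - <<'E'
from h import *
f=grab("wrist");P=cloud(f);print(*limes(f["color"],P),sep="\n")
s=manip.read_state();print(s["ee_pos"],s["grip_width"],s["grip_force"])
print(to(.5348,-.0106,.031,128.4))
E
```

```text
(array([0.4925, 0.1024, 0.0282]), [279, 10, 74, 71, 3838], np.float64(0.054))
(array([0.544 , 0.0936, 0.0282]), [325, 72, 71, 64, 3299], np.float64(0.054))
(array([0.4904, 0.049 , 0.0282]), [232, 74, 66, 63, 3138], np.float64(0.054))
(array([0.5413, 0.0406, 0.0283]), [277, 129, 67, 57, 2764], np.float64(0.054))
(array([ 0.5306, -0.0081,  0.1054]), [219, 194, 83, 76, 1498], np.float64(0.12))
(array([ 0.5267, -0.2737,  0.0239]), [101, 368, 19, 16, 60], np.float64(0.034))
[ 0.53236258 -0.01157926  0.10850669] 0.040648500970674566 61.28947427496314
([-0.0012, 0.0045, 0.1292], [-0.002, 0.0005, -0.0013])
```

move_arm:
  moves:
    - [[-0.001,0.004,0.07],[0,0,0],0]
    - [[-0.001,0.004,0.12],[0,0,0],0]
    - [[-0.001,0.004,0.129],[0,0,0],0]
    - [[-0.001,0.004,0.129],[0,0,0],0]
    - [[-0.001,0.004,0.129],[0,0,0],66]
    - [[-0.001,0.004,0.129],[0,0,0],66]
    - [[-0.001,0.004,0.129],[0,0,0],66]
    - [[-0.001,0.004,0.04],[0,0,0],66]

```text
time_s: 23.45
ee_pos: [0.5316, -0.0106, 0.0774]
eef_rot: [-0.005, 0.436, 0.9, -0.003]
wrist_force: [0.4, -0.5, 0.1]
grip_width: 0.0564
grip_force: 0.0
```

```bash
python3 - <<'E'
from h import *
s=manip.read_state();print(s["ee_pos"],s["grip_width"],s["wrist_force"])
f=grab("side");P=cloud(f); 
for o in limes(f["color"],P): print(o[0])
print(to(.5085,-.3905,.1,128.4))
E
```

```text
[ 0.53164388 -0.01061283  0.07738656] 0.0564455986818782 [ 0.43136759 -0.48951815  0.12098633]
[0.4875 0.0599 0.0346]
[ 0.5345 -0.0043  0.0314]
[ 0.5266 -0.2727  0.0199]
[ 0.5092 -0.3884  0.0209]
([-0.4698, -0.4334, -0.0226], [0.0037, 0.0015, 0.0006])
```

move_arm:
  moves:
    - [[-0.04,-0.04,-0.06],[0,0,0],80]
    - [[-0.47,-0.433,-0.04],[0,0,0],100]
    - [[-0.47,-0.433,-0.04],[0,0,0],100]
    - [[-0.47,-0.433,-0.04],[0,0,0],100]
    - [[-0.47,-0.433,-0.04],[0,0,0],100]
    - [[-0.47,-0.433,-0.04],[0,0,0],100]
    - [[-0.47,-0.433,-0.04],[0,0,0],100]
    - [[-0.47,-0.433,-0.04],[0,0,0],100]

```text
time_s: 24.3
ee_pos: [0.5063, -0.3941, 0.106]
eef_rot: [0.001, 0.436, 0.9, -0.0]
wrist_force: [1.5, -0.1, -0.0]
grip_width: 0.0852
grip_force: 0.0
```

```bash
python3 - <<'E'
from h import *
f=grab("wrist");P=cloud(f); ell(f["color"],P)
s=manip.read_state();print(s["ee_pos"],s["grip_width"])
print(to(.5085,-.3905,.022,128.4))
E
```

```text
lime [ 0.529  -0.2709  0.0236] long 45.0 rms mm 0.66 [351, 74, 57, 50, 2149]
lime [ 0.5086 -0.3876  0.0231] long 91.0 rms mm 0.68 [241, 176, 43, 47, 1480]
[ 0.50324664 -0.40599239  0.10458156] 0.08527790435795626
([0.016, 0.0236, 0.1374], [-0.0063, 0.0059, -0.013])
```

move_arm:
  moves:
    - [[0,0,0],[0,0,0],100]
    - [[0,0,0],[0,0,0],100]
    - [[0,0,0],[0,0,0],100]
    - [[0,0,0],[0,0,0],100]
    - [[0,0,0],[0,0,0],100]
    - [[0,0,0],[0,0,0],100]
    - [[0,0,0],[0,0,0],100]
    - [[0,0,0],[0,0,0],100]

```text
time_s: 25.15
ee_pos: [0.5069, -0.3914, 0.1055]
eef_rot: [0.0, 0.435, 0.9, -0.0]
wrist_force: [0.4, -0.4, -0.4]
grip_width: 0.085
grip_force: 0.0
```

```bash
python3 - <<'E'
from h import *
f=grab("wrist");P=cloud(f); ell(f["color"],P)
s=manip.read_state();print(s["ee_pos"],s["grip_width"])
print(to(.5085,-.3905,.022,128.4))
E
```

```text
lime [ 0.529  -0.2719  0.023 ] long 36.0 rms mm 0.74 [348, 65, 69, 62, 2902]
lime [ 0.5089 -0.389   0.0229] long 124.0 rms mm 0.72 [238, 169, 52, 56, 1908]
[ 0.50682132 -0.39145399  0.10551379] 0.08518742606586564
([-0.0005, 0.0032, 0.1392], [-0.0, 0.0, -0.0002])
```

move_arm:
  moves:
    - [[0.001,0.004,0.07],[0,0,0],100]
    - [[0.001,0.004,0.135],[0,0,0],100]
    - [[0.001,0.004,0.139],[0,0,0],100]
    - [[0.001,0.004,0.139],[0,0,0],30]
    - [[0.001,0.004,0.139],[0,0,0],0]
    - [[0.001,0.004,0.139],[0,0,0],0]
    - [[0.001,0.004,0.139],[0,0,0],0]
    - [[0.001,0.004,0.1],[0,0,0],0]

```text
time_s: 26.0
ee_pos: [0.507, -0.3893, 0.0448]
eef_rot: [-0.001, 0.435, 0.9, -0.0]
wrist_force: [-1.0, -0.6, -0.9]
grip_width: 0.0404
grip_force: 60.8
```

```bash
python3 - <<'E'
from h import *
s=manip.read_state();print(s["ee_pos"],s["grip_width"],s["grip_force"])
print(to(.4832,-.0046,.12,128.4))
E
```

```text
[ 0.50704425 -0.38932476  0.044825  ] 0.04037464957170147 60.78764255158603
([0.5276, 0.3668, -0.1246], [-0.0015, -0.0023, -0.0003])
```

move_arm:
  moves:
    - [[0,0,-0.08],[0,0,0],0]
    - [[0.528,0.367,-0.125],[0,0,0],0]
    - [[0.528,0.367,-0.125],[0,0,0],0]
    - [[0.528,0.367,-0.125],[0,0,0],0]
    - [[0.528,0.367,-0.125],[0,0,0],0]
    - [[0.528,0.367,-0.125],[0,0,0],0]
    - [[0.528,0.367,-0.125],[0,0,0],0]
    - [[0.528,0.367,-0.125],[0,0,0],0]

```text
time_s: 26.8
ee_pos: [0.4867, -0.0394, 0.1193]
eef_rot: [0.001, 0.435, 0.9, 0.0]
wrist_force: [0.8, -0.2, 0.0]
grip_width: 0.0401
grip_force: 60.8
```

```bash
python3 - <<'E'
from h import *
s=manip.read_state();print(s["ee_pos"],s["grip_width"],s["grip_force"])
print(to(.4832,-.0046,.07,128.4))
E
```

```text
[ 0.48673296 -0.03938753  0.11926798] 0.04011257121769052 60.78836492495611
([0.0493, 0.0313, 0.0821], [0.0013, 0.0019, -0.0006])
```

move_arm:
  moves:
    - [[0.046,0.03,0],[0,0,0],0]
    - [[0.046,0.03,0],[0,0,0],0]
    - [[0.046,0.03,0.03],[0,0,0],0]
    - [[0.046,0.03,0.06],[0,0,0],0]
    - [[0.046,0.03,0.06],[0,0,0],0]
    - [[0.046,0.03,0.06],[0,0,0],0]
    - [[0.046,0.03,0.06],[0,0,0],0]
    - [[0.046,0.03,0.06],[0,0,0],0]

```text
time_s: 27.6
ee_pos: [0.4841, -0.0085, 0.0828]
eef_rot: [0.001, 0.436, 0.9, 0.0]
wrist_force: [0.1, -0.3, 0.1]
grip_width: 0.04
grip_force: 60.8
```

```bash
python3 - <<'E'
from h import *
s=manip.read_state();print(s["ee_pos"],s["grip_width"],s["grip_force"])
print(to(.4832,-.0046,.031,128.4))
E
```

```text
[ 0.48409431 -0.00847457  0.08279891] 0.04002393924691502 60.77400231908541
([0.0061, 0.0027, 0.0863], [0.0012, 0.001, -0.0009])
```

move_arm:
  moves:
    - [[0.006,0.003,0.04],[0,0,0],0]
    - [[0.006,0.003,0.08],[0,0,0],0]
    - [[0.006,0.003,0.086],[0,0,0],0]
    - [[0.006,0.003,0.086],[0,0,0],0]
    - [[0.006,0.003,0.086],[0,0,0],66]
    - [[0.006,0.003,0.086],[0,0,0],66]
    - [[0.006,0.003,0.086],[0,0,0],66]
    - [[0.006,0.003,0],[0,0,0],66]

```text
time_s: 28.4
ee_pos: [0.4793, -0.0053, 0.0764]
eef_rot: [-0.005, 0.436, 0.9, -0.002]
wrist_force: [-0.1, -0.3, 1.6]
grip_width: 0.0565
grip_force: 0.0
```

```bash
python3 - <<'E'
from h import *
s=manip.read_state();print(s["ee_pos"],s["grip_width"],s["wrist_force"])
f=grab("side");P=cloud(f); 
for o in limes(f["color"],P): print(o[0])
print(to(.5285,-.2728,.105,83.4))
E
```

```text
[ 0.47927605 -0.00531223  0.07641964] 0.0564577007055816 [-0.0549733  -0.3303501   1.58866468]
[0.5319 0.0053 0.0389]
[0.4837 0.0059 0.0383]
[ 0.5269 -0.2723  0.0198]
([-0.3983, -0.221, -0.0336], [0.0025, -0.0007, 0.7511])
```

move_arm:
  moves:
    - [[-0.03,-0.02,-0.06],[0,0,0.1],80]
    - [[-0.398,-0.221,-0.05],[0,0,1],100]
    - [[-0.398,-0.221,-0.05],[0,0,1],100]
    - [[-0.398,-0.221,-0.05],[0,0,1],100]
    - [[-0.398,-0.221,-0.05],[0,0,1],100]
    - [[-0.398,-0.221,-0.05],[0,0,1],100]
    - [[-0.398,-0.221,-0.05],[0,0,1],100]
    - [[-0.398,-0.221,-0.05],[0,0,1],100]

```text
time_s: 29.25
ee_pos: [0.5266, -0.2765, 0.1103]
eef_rot: [0.0, 0.83, 0.558, -0.0]
wrist_force: [0.4, 0.5, -0.1]
grip_width: 0.0854
grip_force: 0.0
```

```bash
python3 - <<'E'
from h import *
s=manip.read_state();print(s["ee_pos"],yaw())
print(to(.5285,-.2728,.105,42))
E
```

```text
[ 0.52661454 -0.27651879  0.11027408] 67.87677929147094
([0.0069, 0.0006, 0.0088], [0.0007, 0.0004, 0.4313])
```

move_arm:
  moves:
    - [[0.002,0.002,0.01],[0,0,0.43],100]
    - [[0.002,0.002,0.01],[0,0,0.43],100]
    - [[0.002,0.002,0.01],[0,0,0.43],100]
    - [[0.002,0.002,0.01],[0,0,0.43],100]
    - [[0.002,0.002,0.01],[0,0,0.43],100]
    - [[0.002,0.002,0.01],[0,0,0.43],100]
    - [[0.002,0.002,0.01],[0,0,0.43],100]
    - [[0.002,0.002,0.01],[0,0,0.43],100]

```text
time_s: 30.05
ee_pos: [0.5285, -0.2732, 0.1043]
eef_rot: [-0.0, 0.932, 0.363, 0.0]
wrist_force: [0.5, 0.3, 0.0]
grip_width: 0.0851
grip_force: 0.0
```

```bash
python3 - <<'E'
from h import *
f=grab("wrist");P=cloud(f); ell(f["color"],P)
s=manip.read_state();print(s["ee_pos"],yaw())
print(to(.5287,-.2728,.025,42))
E
```

```text
lime [ 0.5275 -0.2739  0.023 ] long 39.0 rms mm 0.71 [233, 171, 52, 58, 2084]
[ 0.52849557 -0.27324641  0.10430138] 42.60736314150306
([0.0007, -0.0003, 0.1322], [-0.0001, -0.0002, 0.0101])
```

move_arm:
  moves:
    - [[-0.001,0,0.07],[0,0,0],100]
    - [[-0.001,0,0.128],[0,0,0],100]
    - [[-0.001,0,0.132],[0,0,0],100]
    - [[-0.001,0,0.132],[0,0,0],30]
    - [[-0.001,0,0.132],[0,0,0],0]
    - [[-0.001,0,0.132],[0,0,0],0]
    - [[-0.001,0,0.132],[0,0,0],0]
    - [[-0.001,0,0.09],[0,0,0],0]

```text
time_s: 30.9
ee_pos: [0.5268, -0.2733, 0.0498]
eef_rot: [-0.001, 0.932, 0.363, -0.001]
wrist_force: [-0.1, -0.3, -0.7]
grip_width: 0.0402
grip_force: 61.1
```

```bash
python3 - <<'E'
from h import *
s=manip.read_state();print(s["ee_pos"],s["grip_width"],s["grip_force"])
print(to(.5171,.0710,.14,83.4))
E
```

```text
[ 0.52676452 -0.2732835   0.04980917] 0.04018266169378242 61.10484788194299
([0.3762, -0.4337, -0.1498], [-0.003, 0.0006, -0.6801])
```

move_arm:
  moves:
    - [[0,0,-0.08],[0,0,0],0]
    - [[0.376,-0.434,-0.15],[0,0,-0.68],0]
    - [[0.376,-0.434,-0.15],[0,0,-0.68],0]
    - [[0.376,-0.434,-0.15],[0,0,-0.68],0]
    - [[0.376,-0.434,-0.15],[0,0,-0.68],0]
    - [[0.376,-0.434,-0.15],[0,0,-0.68],0]
    - [[0.376,-0.434,-0.15],[0,0,-0.68],0]
    - [[0.376,-0.434,-0.15],[0,0,-0.68],0]

```text
time_s: 31.7
ee_pos: [0.5182, 0.073, 0.1419]
eef_rot: [0.001, 0.747, 0.665, 0.001]
wrist_force: [0.1, 0.4, -0.0]
grip_width: 0.0403
grip_force: 61.1
```

```bash
python3 - <<'E'
from h import *
s=manip.read_state();print(s["ee_pos"],s["grip_width"],s["grip_force"],yaw())
print(to(.5171,.0710,.12,83.4))
E
```

```text
[0.51821789 0.07296631 0.14192483] 0.040267902729598584 61.112932870164514 83.40453049587741
([-0.0035, -0.0016, 0.0365], [0.0022, -0.0005, 0.0001])
```

Settle at 0.11 m and look at the pile before lowering.

move_arm:
  moves:
    - [[-0.002,0,0.05],[0,0,0],0]
    - [[-0.002,0,0.05],[0,0,0],0]
    - [[-0.002,0,0.05],[0,0,0],0]
    - [[-0.002,0,0.05],[0,0,0],0]
    - [[-0.002,0,0.05],[0,0,0],0]
    - [[-0.002,0,0.05],[0,0,0],0]
    - [[-0.002,0,0.05],[0,0,0],0]
    - [[-0.002,0,0.05],[0,0,0],0]

```text
time_s: 32.5
ee_pos: [0.518, 0.0694, 0.1105]
eef_rot: [0.0, 0.747, 0.665, 0.0]
wrist_force: [0.4, 0.5, -1.5]
grip_width: 0.0404
grip_force: 61.1
```

```bash
python3 - <<'E'
from h import *
f=grab("wrist","pics/w9.png",1.5);P=cloud(f);print(*limes(f["color"],P),sep="\n")
s=manip.read_state();print(s["ee_pos"],s["grip_width"])
print(to(.5171,.0710,.058,83.4))
f=grab("side");P=cloud(f); 
for o in limes(f["color"],P): print(o[:2])
E
```

```text
(array([0.4932, 0.1023, 0.0282]), [195, 134, 56, 58, 2654], np.float64(0.053))
(array([0.5448, 0.0932, 0.0283]), [261, 139, 57, 57, 2672], np.float64(0.053))
(array([0.5157, 0.0439, 0.07  ]), [202, 198, 116, 110, 4978], np.float64(0.12))
[0.51798378 0.06947706 0.11047288] 0.040404301286294346
([0.0023, -0.0018, 0.0875], [0.0002, -0.0, -0.0006])
(array([0.5168, 0.0672, 0.1015]), [217, 167, 13, 10, 88])
(array([0.5318, 0.0093, 0.0373]), [223, 181, 19, 28, 322])
(array([0.482 , 0.0169, 0.0376]), [207, 183, 18, 28, 317])
```

View pics/w9.png

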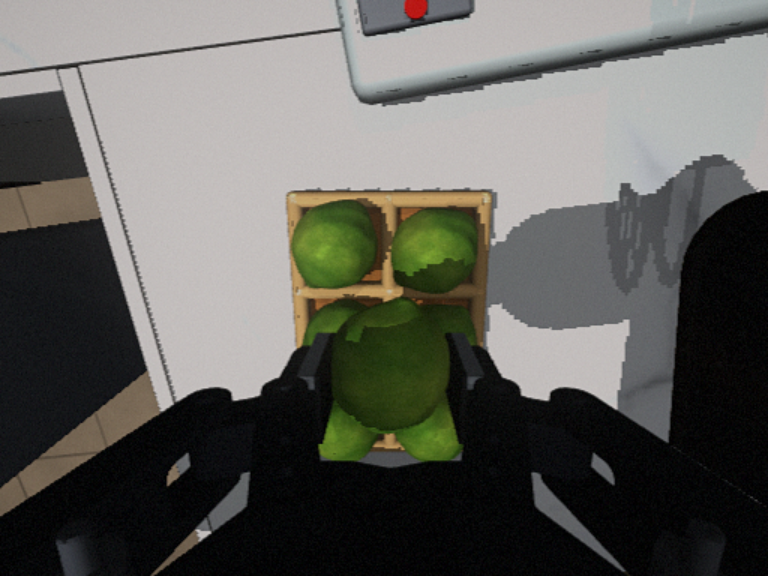

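All six wells hold a lime, and the held one (390,365) hangs over the left four. Lower it.

move_arm:
  moves:
    - [[0.002,-0.002,0.04],[0,0,0],0]
    - [[0.002,-0.002,0.065],[0,0,0],0]
    - [[0.002,-0.002,0.08],[0,0,0],0]
    - [[0.002,-0.002,0.0875],[0,0,0],0]
    - [[0.002,-0.002,0.0875],[0,0,0],0]
    - [[0.002,-0.002,0.0875],[0,0,0],0]
    - [[0.002,-0.002,0.0875],[0,0,0],0]
    - [[0.002,-0.002,0.0875],[0,0,0],0]

```text
time_s: 33.4
ee_pos: [0.5168, 0.0709, 0.0578]
eef_rot: [-0.0, 0.747, 0.665, -0.0]
wrist_force: [-0.5, 0.9, -0.3]
grip_width: 0.0405
grip_force: 61.2
```

move_arm:
  moves:
    - [[0,0,0.003],[0,0,0],0]
    - [[0,0,0.003],[0,0,0],0]
    - [[0,0,0.003],[0,0,0],48]
    - [[0,0,0.003],[0,0,0],55]
    - [[0,0,0.003],[0,0,0],62]
    - [[0,0,0.003],[0,0,0],66]
    - [[0,0,0.003],[0,0,0],66]
    - [[0,0,-0.03],[0,0,0],66]

```text
time_s: 34.2
ee_pos: [0.5154, 0.0704, 0.0744]
eef_rot: [-0.001, 0.747, 0.665, -0.002]
wrist_force: [0.5, 0.2, -0.1]
grip_width: 0.0564
grip_force: 0.0
```

move_arm:
  moves:
    - [[0,0,-0.05],[0,0,0],66]
    - [[0,0,-0.1],[0,0,0],66]
    - [[0,0,-0.15],[0,0,0],66]
    - [[0,0,-0.15],[0,0,0],0]
    - [[0.1,0,-0.15],[0,0,0],0]
    - [[0.15,0,-0.15],[0,0,0],0]
    - [[0.15,0,-0.15],[0,0,0],0]
    - [[0.15,0,-0.15],[0,0,0],0]

```text
time_s: 35.0
ee_pos: [0.5266, 0.1612, 0.1652]
eef_rot: [-0.0, 0.746, 0.666, -0.001]
wrist_force: [0.9, -1.2, -0.7]
grip_width: 0.0002
grip_force: 0.0
```

```bash
python3 - <<'E'
from h import *
f=grab("wrist","pics/w10.png",1.5);P=cloud(f);print(*limes(f["color"],P),sep="\n")
s=manip.read_state();print(s["ee_pos"],s["grip_width"],yaw())
print(to(.539,.30,.17,93.5))
f=grab("side");P=cloud(f); 
for o in limes(f["color"],P): print(o[:2])
E
```

```text
(array([0.4949, 0.1017, 0.0289]), [215, 219, 33, 41, 685], np.float64(0.052))
(array([0.5497, 0.0962, 0.0278]), [274, 219, 34, 39, 714], np.float64(0.053))
(array([0.5137, 0.0693, 0.049 ]), [256, 294, 9, 6, 38], np.float64(0.073))
[0.52664853 0.15962769 0.16503229] 1.1216171943970456e-05 83.40766544480336
([0.2348, -0.0064, -0.0087], [-0.0013, 0.0016, -0.1682])
(array([0.5075, 0.0267, 0.0456]), [207, 180, 35, 31, 707])
```

View pics/w10.png

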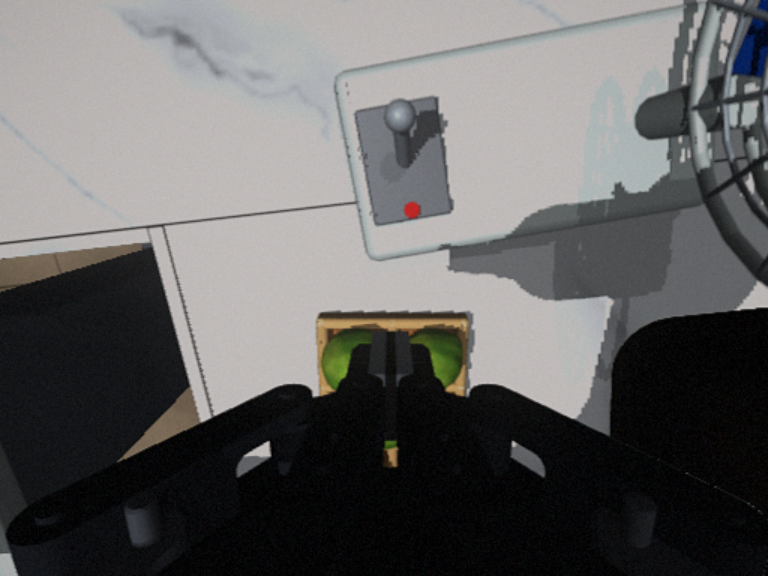

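Bat at (400,115), still off; the top lime shows just under the fingers. Move to the bat's left side and check the pile from the fixed cameras.

move_arm:
  moves:
    - [[0.235,-0.006,-0.01],[0,0,-0.168],0]
    - [[0.235,-0.006,-0.01],[0,0,-0.168],0]
    - [[0.235,-0.006,-0.01],[0,0,-0.168],0]
    - [[0.235,-0.006,-0.01],[0,0,-0.168],0]
    - [[0.235,-0.006,-0.01],[0,0,-0.168],0]
    - [[0.235,-0.006,-0.01],[0,0,-0.168],0]
    - [[0.235,-0.006,-0.01],[0,0,-0.168],0]
    - [[0.235,-0.006,-0.01],[0,0,-0.168],0]

```text
time_s: 35.9
ee_pos: [0.5404, 0.299, 0.1718]
eef_rot: [0.0, 0.686, 0.727, -0.0]
wrist_force: [0.3, -0.1, -0.9]
grip_width: -0.0002
grip_force: 0.0
```

```bash
python3 - <<'E'
from h import *
s=manip.read_state();print(s["ee_pos"],s["grip_width"],yaw())
print(to(.54,.298,.084,93.5))
im=[]
for n,(a,b,c_,d) in {"side":(155,225,180,270),"scene":(175,245,190,280)}.items():
    f=grab(n);P=cloud(f); print(n,*[o for o in limes(f["color"],P)])
    k=(P[...,2]>.055)&(P[...,2]<.09)&(abs(P[...,0]-.515)<.06)&(abs(P[...,1]-.05)<.09); print(np.nanmean(P[k],0),np.nanmax(P[k],0),k.sum())
    im.append(cv2.resize(f["color"][a:b,c_:d,::-1],None,fx=4,fy=4,interpolation=cv2.INTER_CUBIC))
cv2.imwrite("pics/pile.png",np.hstack(im))
E
```

```text
[0.54039303 0.29900178 0.17176471] -0.0002453472016657249 93.33517523266065
([-0.0015, -0.0008, 0.1463], [0.0, 0.001, -0.0027])
side (array([0.5073, 0.0258, 0.0454]), [207, 180, 35, 31, 710], np.float64(0.073))
[0.51047567 0.06154801 0.06379319] [0.53304467 0.08065918 0.07283408] 89
scene (array([0.5092, 0.0484, 0.0478]), [228, 192, 19, 27, 235], np.float64(0.077)) (array([ 0.5347, -0.008 ,  0.0267]), [248, 201, 12, 7, 64], np.float64(0.054)) (array([ 0.4793, -0.0018,  0.0262]), [244, 212, 11, 8, 57], np.float64(0.052))
[0.50847964 0.06208684 0.06575822] [0.54071837 0.0758604  0.07749763] 73
```

View pics/pile.png

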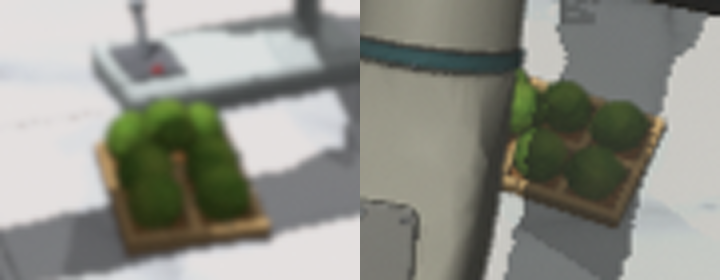

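The pile stands: six in wells, the seventh riding at (170,125) in the side crop, with its top at about 73 mm. No strays. Now toggle on.

move_arm:
  moves:
    - [[-0.001,0,0.05],[0,0,0],0]
    - [[-0.001,0,0.1],[0,0,0],0]
    - [[-0.001,0,0.14],[0,0,0],0]
    - [[-0.001,0,0.146],[0,0,0],0]
    - [[-0.001,0,0.146],[0,0,0],0]
    - [[-0.001,0,0.146],[0,0,0],0]
    - [[-0.001,0,0.146],[0,0,0],0]
    - [[-0.001,0,0.146],[0,0,0],0]

```text
time_s: 36.8
ee_pos: [0.5405, 0.3006, 0.0854]
eef_rot: [0.0, 0.685, 0.728, 0.001]
wrist_force: [0.1, 0.0, -0.4]
grip_width: -0.0002
grip_force: 0.0
```

move_arm:
  moves:
    - [[-0.03,-0.001,0],[0,0,0],0]
    - [[-0.055,-0.002,0],[0,0,0],0]
    - [[-0.08,-0.003,0],[0,0,0],0]
    - [[-0.1,-0.004,0],[0,0,0],0]
    - [[-0.115,-0.004,0],[0,0,0],0]
    - [[-0.115,-0.004,0],[0,0,0],0]
    - [[-0.04,0,0],[0,0,0],0]
    - [[0,0,-0.07],[0,0,0],0]

```text
time_s: 37.6
ee_pos: [0.5373, 0.3, 0.1222]
eef_rot: [-0.002, 0.685, 0.728, -0.004]
wrist_force: [0.7, 0.6, -0.1]
grip_width: 0.0001
grip_force: 0.0
```

move_arm:
  moves:
    - [[0.02,0,-0.08],[0,0,0],0]
    - [[0.02,0,-0.16],[0,0,0],0]
    - [[0.02,0,-0.16],[0,0,0],0]
    - [[0.02,0,-0.16],[0,0,0],0]
    - [[0.02,0,-0.16],[0,0,0],0]
    - [[0.02,0,-0.16],[0,0,0],0]
    - [[0.02,0,-0.16],[0,0,0],0]
    - [[0.02,0,-0.16],[0,0,0],0]

```text
time_s: 38.4
ee_pos: [0.5389, 0.3119, 0.2214]
eef_rot: [-0.0, 0.685, 0.728, -0.001]
wrist_force: [-0.2, 0.4, 0.3]
grip_width: 0.0001
grip_force: 0.0
```

```bash
python3 - <<'E'
from h import *
s=manip.read_state();print(s["time_s"],s["ee_pos"])
f=grab("side");P=cloud(f); x,y,z=np.moveaxis(P,-1,0)
m=(z>.066)&(z<.092)&(x>.5)&(x<.58)&(y>.17)&(y<.29); print(P[m].mean(0),m.sum())
print(*limes(f["color"],P))
k=(z>.055)&(z<.09)&(abs(x-.515)<.06)&(abs(y-.05)<.09); print(np.nanmean(P[k],0),np.nanmax(P[k],0),k.sum())
E
```

```text
38.4 [0.53893403 0.31190639 0.2213954 ]
[0.54254397 0.20647859 0.07759684] 17
(array([0.5075, 0.0252, 0.0454]), [207, 180, 35, 31, 710], np.float64(0.074))
[0.51175959 0.06084326 0.06359533] [0.53467285 0.07955764 0.07350973] 91
```

Bat is on (ball at y = 0.206) and the pile is unchanged, so I'm handing in.

```bash
python3 -c "
from cell import manip
print(manip.sign_off())"
```

```text
the job is handed in; nothing more can be done
None
```

I switched the fan off, put six limes in the wells with the seventh riding on top, then flipped the toggle back on towards the red dot and handed the job in; I never sent the arm near the salt shaker or tape, though I didn't re-measure them at the end.

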